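# Stopper a turned flask on the carving stand

## Robot

A 6-joint arm with a two-finger parallel gripper is mounted at the origin on the work surface. World frame = base frame: x ahead of the robot, y to its left, z up, the work surface at z = 0. Lengths are in mm, angles in rad, forces in N, time in s.
With the tool pointing down it reaches from about 300 to 950 mm from the base axis. Payload 3.1 kg.
Tool frame: the origin (TCP) lies midway between the tips of the shut fingers; the grasp point (between the pads) lies 19 mm behind it; z points along the fingers, y is the direction in which the jaws open and shut (so a half turn about z gives the same grasp; the last joint's range is limited). The gripper opens to 85 mm and grips with 20 to 120 N. Pads are 22 mm wide; open, the fingers measure 114 mm over their backs; the gripper's body (76 mm by 85 mm) begins 54 mm behind the grasp point. The pads swing forward as they close: fully open they stand 13 mm farther back than shut.
Start: joints at [-1.244, 0.308, 1.634, -0, 1.2, -0.07], TCP at [241.518, -576.456, 231.272] pointing down, gripper open.
Joint ranges: [-3.06, 3.06], [-0.79, 1.96], [0.05, 2.63], [-1.19, 4.34], [0.05, 2.64], [-2.94, 2.94]. Speed limits (rad/s): [2.79, 2.79, 3.14, 3.14, 3.14, 3.14].

## Interface

Orientations are given as a unit quaternion [w, x, y, z].
In Python, from plant import r gives the robot as it stands.
- The arm moves only by the tool jog_arm, never from a script. Its argument "motion" is one flat list of numbers, 4 for each row, row after row: the shift along the tool's x, y, z normalised to -1 to 1, where 1 is 40 mm, then the turn about the tool's z normalised to -1 to 1, where 1 is 0.12 rad. In form: [tx, ty, tz, yaw, tx, ty, tz, yaw, ...]. A call has 1 to 8 rows; each row shifts and turns the commanded pose from where the row before left it, along the tool's axes as they then stand; what a row does not reach is not made up. A row lasts 1/12 s, in which the tool goes at most 41.7 mm and 7.16 degrees, less where a joint would pass 70% of its speed; a pose out of reach is approached as far as the arm can. A call with a number of a shift or a turn outside -1 to 1 is refused whole. A call with a gripper value outside its range is refused whole. "grip" is the opening, from -1 (shut) to 1 (fully open), so that 0 is half open, set as the call begins (left out, the last holds). The fingers move at their own pace and stop on an object; the grip force is fixed at half the most. Time passes only in rows, so rows that do not move let the fingers close. It gives the time, the measured TCP pose, the force and the opening at its end, in the units of the state.
- r.get_obs(): the state, without advancing time (a new reading comes with each control period).
- r.get_image(name): name is "side" or "top" or "wrist"; returns (picture, depth): 420x560x3 uint8, red, green, blue; 420x560 float32, mm along the optical axis (not along the pixel's ray), 0 where there is no reading.
- r.camera_params(name): a dict with "fx", "fy", "cx", "cy" (pixels), "R" (3x3) and "t" (3): a world point X has camera coordinates R X + t. Camera axes: x right, y down, z forward; pixel columns grow to the right and rows downward; lengths in mm; the calibration is good to about 2 mm. A picture is of the moment at which its call begins: read the wrist's pose just before it. camera_params takes no time and is no camera call; for the wrist camera it gives the pose at the moment of the call.
- r.job_done(): hands the job in, once; it reports no verdict.
Trained networks look in the newest picture that a camera, given by its name, has taken for a name from the list of things; names that differ only in an ending like _2 or _b are one class to them, and where a whole thing is asked for, a point or a joint stands for the part that bears it (a point fixed in the world has none). Each returns a list of dicts, best first, with "confidence" (0 to 1); they miss things now and then, are a little off and sometimes report something else, mostly with a low value. They report only what shows in the picture. A call takes as long as a camera call. They do not tell look-alikes from the thing itself.
- r.search_frame(camera, target): "xy" ([column, row] in pixels, amid what is visible of it).
The state is a dict: "t": time; "joint_pos": joint angles; "joint_velocities": joint speeds; "joint_torque": joint torques, N m; "eef_pos": TCP position; "tool_rot": TCP orientation; "force": force on the tool from outside, world axes, zero at the start; "moment": the same for the moment, N m; "finger_gap": finger opening in mm.
Only numpy, scipy, OpenCV 4.12 (cv2) and the standard library are available. Lean on these libraries where they do the work, as an engineer would, in place of code of your own. Each camera call takes 0.05 s, during which the arm holds its last target.

## Task

Put the dark turned stopper that lies on the bench into the neck of the pale wooden flask, which leans towards you in the chuck of the carving stand and sits a little out of true there, so feel for its mouth. Slide the stopper in and, holding it, give it a firm push of about 20 N along the neck, so that it wedges tight with its collar down on the rim, then let go of it. Do not force it much harder, as the neck is thin and the chuck must not be swung on its stand, and leave the other things on the bench alone.

Things in the scene. Friction and masses are not known exactly. Their poses are not given: they have to be found in the camera images.
- stopper: dark turned stopper, 90 mm long, ~50 g, lying loose on its side, nose roughly away from the robot, axis 15 mm up. Origin: on its axis, mid-handle; x runs from handle to nose. Along x: straight round handle, 30 mm diameter, -26.5 to 26.5 mm; collar, 33 mm diameter, to 31.5; tapered plug, diameter 25 mm at the collar, 22 at 61.5, bevelled to 19 at the nose, 63.5. Can roll
- stopper_seat (a point): point on the stopper's axis in the collar's face that meets the rim, 31.5 mm from mid-handle towards the nose; same axes as the stopper. The plug slides in loosely, then wedges all round with the collar about 2 mm off the rim; a push of 10 N along the neck takes it to within 1.5 mm, 20 N to within 1 mm, and there it stays. A grip of 45 N holds it for that push
- stand: dark steel carving stand bolted to the bench: foot plate 140 x 120 x 12 mm, post, fork. Origin: centre of the underside. The chuck leans 37 to 50 degrees from upright to the stand's own -x, about a level swivel axis 105 mm above the bench; its clamp holds 4 N m: a push along the neck cannot turn it, about 20 N sideways at the rim does
- bowl: small open wooden bowl, 94 mm in diameter, 44 mm high; origin at the centre of its underside, z up
- wax_tin: round tin with a green lid, 79 mm in diameter, 43 mm high; origin at the centre of its underside, z up
- lidded_box: small round pale wooden box with a dark knobbed lid, 70 mm in diameter, 68 mm high; origin at the centre of its underside, z up
- mouth_if_true (a point): where the centre of the flask's mouth (rim plane) would be if the flask ran true, 190 mm from the swivel on the chuck's axis; z points out of the neck, away from the chuck. Really the flask is tilted in the jaws by up to 3.6 degrees, any way, about the centre of its foot, 130 mm below the rim: the mouth lies up to 8 mm off this point sideways, to be found by eye or touch
- chuck: steel chuck, 76 mm in diameter, with the pale turned flask in its jaws; origin on the swivel axis, z along the chuck's axis to the flask. Flask: rim 41 mm outside, flat; round bore 24.8 mm at the rim, narrowing to 20.5 at 43 mm depth, the plug's taper; neck 35 mm thick, belly 80 mm across at 82 mm below the rim, foot 130 mm below.
Things that resemble listed ones, but are neither listed nor needed, are in the scene too. Leave any purple look-alike of the stopper alone.

How it is judged (in metres and radians):
On the way, in this order (a step that is already met when the one before it is completed fails the run):
1. the stopper is lifted off the bench by the gripper (height (world z) of stopper above 0.08 m and contact force between the fingers and stopper above 1 N), for 0.2 s.
2. the gripper presses the stopper in: collar within 1.5 mm of the rim, the stopper bearing on the flask with more than 10 N in all (z of stopper_seat in the frame of mouth_if_true between -0.003 and 0.0015 m and distance between stopper_seat and mouth_if_true below 0.012 m and contact force between stopper and chuck above 10 N and contact force between the fingers and stopper above 1 N), for 0.1 s.
At the end, for the whole second after the job is handed in: The stopper is wedged in the neck, released and at rest: collar within 1.5 mm of the rim's height, within 12 mm of where a true mouth would be and within 6 degrees of the chuck's axis; the chuck is not swung by over 15 mm at the mouth; bowl, tin and box are within 30 mm of their starts (z of stopper_seat in the frame of mouth_if_true between -0.003 and 0.0015 m and distance between stopper_seat and mouth_if_true below 0.012 m and angle between the x axis of stopper and the z axis of chuck, either way round below 0.1 rad and linear speed of stopper below 0.02 m/s and contact force between the fingers and stopper below 0.1 N and distance of each of bowl, wax_tin, lidded_box from where it was at the start of the episode below 0.03 m and distance of mouth_if_true from where it was at the start of the episode below 0.015 m); the robot touches nothing.
It fails at once if the stopper is forced: its contacts with the flask add up to more than 100 N (a straight push of over about 45 N) (contact force between stopper and chuck above 100 N).
It fails at once if the chuck is swung on its stand by more than 15 mm at the mouth (distance of mouth_if_true from where it was at the start of the episode above 0.015 m).
It fails at once if the bowl, the tin or the lidded box is pushed by more than 30 mm or tipped over (distance of any of bowl, wax_tin, lidded_box from where it was at the start of the episode above 0.03 m or angle between any of bowl, wax_tin, lidded_box's own z axis and vertical above 0.5 rad).
It also fails if it takes over 72 s, if anything falls off the work surface, if the arm or the gripper's body presses on something with over 40 N, if the wrist force passes 120 N, or if a joint passes its speed limit or range.

## Working session

There is one attempt and no reset: what is moved stays moved. The work goes in short steps, Python scripts to look and compute and a tool call to move; the robot and the scene stay as the last step left them, time stands still between calls to the robot, and variables do not carry over. Pictures are saved under pics/ and viewed, and the job is handed in when it is done.

Besides the shell and the picture viewer there is one more tool, called after "Call:" by a JSON object that holds its "api" and its "payload". jog_arm: Moves the arm, as the interface text tells. Scaled input: -1 to 1 covers 40 mm each way for a shift and 0.12 rad each way for a turn. Its arguments: {"type":"object","properties":{"motion":{"type":"array"},"grip":{"type":"number"}},"required":["motion"]}

```bash
mkdir -p pics; ls
python3 - <<'E'
from plant import r
import cv2
o=r.get_obs();print(o)
for n in ("side","top","wrist"):
    im,d=r.get_image(n); cv2.imwrite(f"pics/{n}0.png",im[:,:,::-1])
    p=r.camera_params(n); print(n,p)
    for t in ("stopper","stand","chuck","bowl","wax_tin","lidded_box"):
        print(t,[(x["xy"],round(x["confidence"],2)) for x in r.search_frame(n,t)])
E
```

```text
pics
{'t': 0.0, 'joint_pos': array([-1.24371409e+00,  3.08999916e-01,  1.63515299e+00, -2.77143857e-05,
        1.19969160e+00, -6.97095687e-02]), 'joint_velocities': array([-0.00075211,  0.00046383,  0.00016249,  0.00066003,  0.00049456,
       -0.00043641]), 'joint_torque': array([-1.20868255e-03, -4.15258133e+01, -2.76668590e+01, -1.09256778e-04,
        1.01602139e-02,  7.21808586e-07]), 'eef_pos': array([ 241.24236972, -575.69734987,  230.06622182]), 'tool_rot': array([-1.11495705e-03,  9.80382386e-01,  1.97101772e-01, -1.57292890e-04]), 'force': array([0.38582147, 0.51069546, 0.98633458]), 'moment': array([-0.03000683, -0.0230194 , -0.00782419]), 'finger_gap': 85.35444150036614}
side {'fx': 442.9742608918076, 'fy': 442.9742608918076, 'cx': 274.2258099612329, 'cy': 204.47160220086508, 'R': array([[-0.82570759, -0.56383032,  0.01738821],
       [-0.3331319 ,  0.46251968, -0.82164389],
       [ 0.45522535, -0.68423016, -0.56973587]]), 't': array([ 499.00648109,  322.12024908, 1172.56724055])}
stopper [([315.8, 234.3], 0.75), ([319.6, 209.7], 0.69)]
stand [([210.1, 248.5], 0.85)]
c
[... 545 characters left out ...]
.85), ([424.9, 203.8], 0.83), ([391.9, 163.2], 0.56), ([384.0, 289.8], 0.55)]
stand [([214.3, 157.6], 0.9)]
chuck [([213.2, 167.8], 0.64)]
bowl [([242.0, 256.7], 0.83)]
wax_tin [([324.9, 133.4], 0.91), ([213.2, 167.3], 0.39)]
lidded_box [([135.4, 198.8], 0.72), ([325.4, 133.5], 0.44)]
wrist {'fx': 302.1138587128531, 'fy': 302.1138587128531, 'cx': 284.9966914408289, 'cy': 208.8060527960524, 'R': array([[ 3.85922550e-01, -9.22531075e-01, -4.49042943e-04],
       [-8.73088050e-01, -3.65396169e-01,  3.22804735e-01],
       [-2.97961478e-01, -1.24185573e-01, -9.46465478e-01]]), 't': array([-623.91135178,  -41.43746258,  381.04432396])}
stopper []
stand []
chuck []
bowl []
wax_tin []
lidded_box []
```

View pics/top0.png

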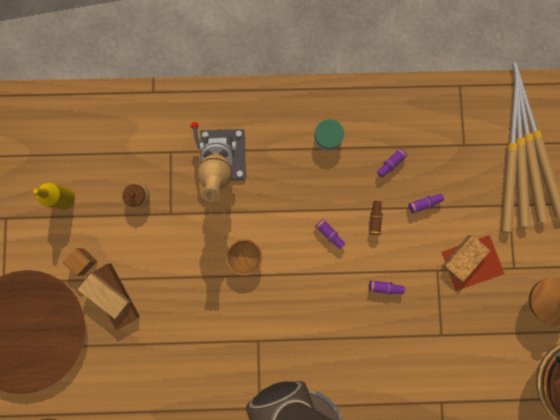

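View pics/side0.png

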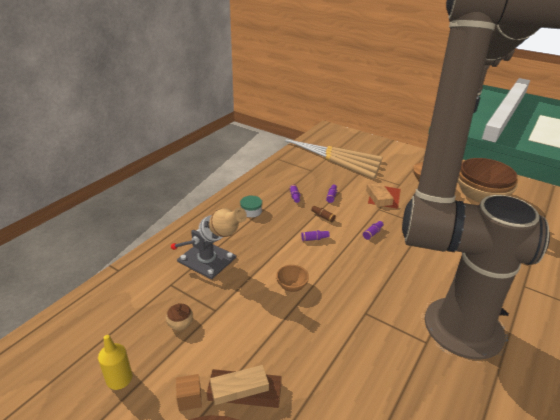

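Run:
```python
import cv2
a=cv2.imread("pics/top0.png")[140:320,290:460]; cv2.imwrite("pics/topcrop.png",cv2.resize(a,None,fx=3.2,fy=3.2,interpolation=cv2.INTER_CUBIC))
```

```text
(no output)
```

View pics/topcrop.png

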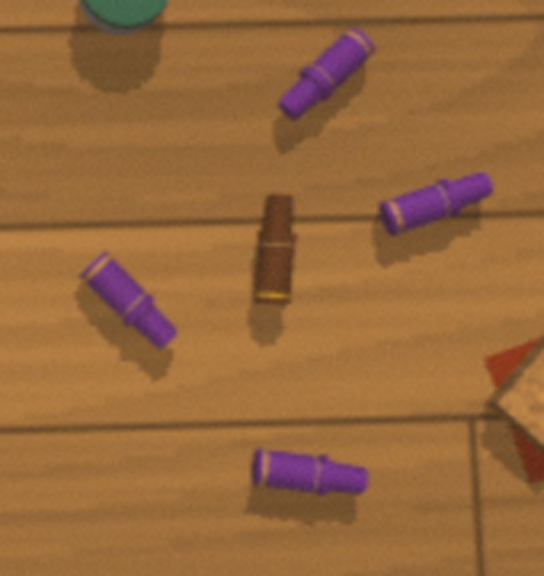

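Candidates for the stopper in the top view: a brown one at (376,218), and purple ones at (331,233), (426,203), (391,163) and (387,289). I choose the brown one. In the crop its narrow nose points up, away from the robot. Next I measure the geometry.

```bash
cat > h.py <<'E'
import numpy as np, cv2
from plant import r
def cloud(n):
    im,d=r.get_image(n); p=r.camera_params(n)
    v,u=np.mgrid[:420,:560]
    c=np.stack([(u-p['cx'])/p['fx']*d,(v-p['cy'])/p['fy']*d,d],-1)
    W=(c-p['t'])@p['R']   # R^T (c-t)
    W[d<=0]=np.nan
    return im,d,W
def proj(n,X):
    p=r.camera_params(n); c=p['R']@np.asarray(X)+p['t']
    return c[0]/c[2]*p['fx']+p['cx'], c[1]/c[2]*p['fy']+p['cy']
E
python3 - <<'E'
from h import *
im,d,W=cloud("top"); np.savez("top.npz",im=im,d=d,W=W)
im2,d2,W2=cloud("side"); np.savez("side.npz",im=im2,d=d2,W=W2)
np.set_printoptions(precision=1,suppress=True)
print("edge column scans")
for u in (100,280,376,430):
    for v in range(60,110,5): print(u,v,W[v,u])
print("stopper")
for v in range(198,240,3): print(v,W[v,376])
b=W[205:240,360:395]; m=(b[...,2]>8)&(b[...,2]<45); P=b[m]; c=P.mean(0); print(len(P),c,P.min(0),P.max(0))
q=P[:,:2]-P[:,:2].mean(0); w,V=np.linalg.eigh(q.T@q); print(V[:,1],np.sort(q@V[:,1])[[0,-1]])
print("stand")
for v in range(120,205,4): print(v,W[v,213],W[v,240])
E
```

```text
edge column scans
100 60 [1344.3  820.3 -760.5]
100 65 [1316.4  815.8 -749.7]
100 70 [1292.9  815.2 -748.9]
100 75 [1272.1  817.  -754.6]
100 80 [947.9 528.4   1.1]
100 85 [937.1 531.7  -8. ]
100 90 [919.7 528.3   0.2]
100 95 [905.  527.7   1.4]
100 100 [890.5 527.1   2.2]
100 105 [877.  527.6   0.4]
280 60 [1319.8   14.1 -743.5]
280 65 [1297.2   14.7 -744.8]
280 70 [1277.8   15.1 -753.9]
280 75 [954.5  31.   -6.5]
280 80 [936.3  31.6   3.2]
280 85 [925.6  31.7  -6.4]
280 90 [910.   32.2  -3.2]
280 95 [894.9  32.6  -0.9]
280 100 [878.8  33.1   4.2]
280 105 [865.2  33.4   2.4]
376 60 [1319.5 -420.4 -763.9]
376 65 [1296.  -419.2 -763.8]
376 70 [1267.6 -415.2 -751.7]
376 75 [ 944.9 -235.6    3.1]
376 80 [ 931.4 -235.5    0.7]
376 85 [ 916.9 -234.7    1.1]
376 90 [ 901.3 -233.3    4.5]
376 95 [ 888.2 -233.3    1.1]
376 100 [ 873.3 -232.2    3.1]
376 105 [ 859.2 -231.6    2.8]
430 60 [1309.  -661.  -751.5]
430 65 [1284.6 -658.8 -749.1]
430 70 [1261.1 -657.1 -748.4]
430 75 [ 943.3 -387.9   -1.2]
430 80 [ 929.7 -387.8   -3.3]
430 85 [ 913.3 -385.     2. ]
430 90 [ 899.7 -384.9   -0.1]
430 9
[... 845 characters left out ...]
 [720.  197.5 164.2] [755.3 144.5  14.4]
148 [709.9 197.4 166. ] [745.3 144.9  10.2]
152 [702.3 198.7 157.2] [733.8 145.   12. ]
156 [683.5 193.3 198.8] [723.2 145.3  10.3]
160 [671.2 191.5 213. ] [712.2 145.5  10.3]
164 [660.9 190.9 218.6] [700.9 145.5  12.3]
168 [651.3 190.6 221.4] [690.4 145.9  10.1]
172 [642.5 190.9 220.1] [678.7 145.8  14. ]
176 [633.7 191.2 218.6] [667.1 145.6  18.2]
180 [623.7 190.5 224.5] [659.4 147.2  -0.3]
184 [612.8 189.  236.5] [648.5 147.4  -0.8]
188 [602.5 187.8 246.3] [637.2 147.4   1.9]
192 [599.  192.8 209. ] [626.4 147.6   1.2]
196 [589.2 192.2 214.7] [616.  148.1  -2.7]
200 [579.2 191.1 223.4] [604.7 148.    0.7]
204 [596.1 221.3  -3.5] [593.8 148.2   1.1]
```

Run:
```python
import cv2
a=cv2.imread("pics/top0.png")[70:290,180:360]; cv2.imwrite("pics/topcrop2.png",cv2.resize(a,None,fx=2.7,fy=2.7,interpolation=cv2.INTER_CUBIC))
a=cv2.imread("pics/side0.png")[180:300,150:310]; cv2.imwrite("pics/sidecrop2.png",cv2.resize(a,None,fx=4,fy=4,interpolation=cv2.INTER_CUBIC))
```

```text
(no output)
```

View pics/topcrop2.png

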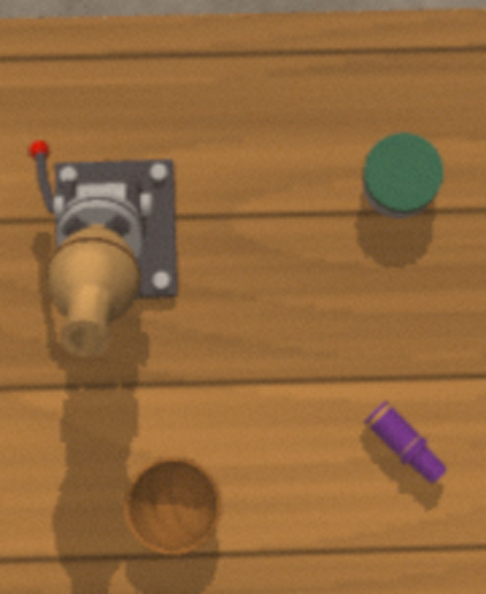

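View pics/sidecrop2.png

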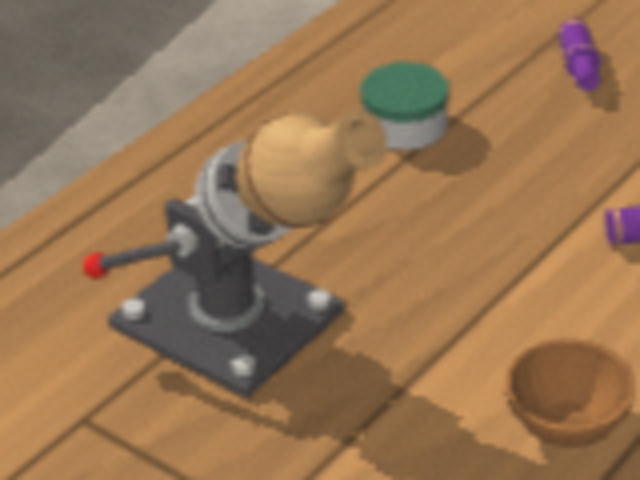

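Run:
```python
import numpy as np
np.set_printoptions(precision=0,suppress=True)
z=np.load("top.npz");W=z['W'];im=z['im']
for v in range(122,156):
    print(v,' '.join(f"{W[v,u,2]:4.0f}" for u in range(188,250,2)))
print(W[126,194],W[132,196],W[140,198],W[145,200],W[150,204])
# side view
z=np.load("side.npz");W=z['W']
for p in [(174,246),(185,243),(193,241),(196,235),(206,255)]: print(p,W[p[1],p[0]])
```

```text
122   -1    1   70   72   -2    2    5    1   -3    1   -0    0   -1    1    4   -4    4    0   -1    3   -3   -5   -1   -1   -4    0   -0   -1    3   -4   -0
123    1   -2   77   76   71   -2   -1    2   -1   -2    3    3   -1   -2    2   -3   -0   -5    2    0   -0    3   -3   -1    5    2   -4   -2   -4    1   -6
124    5   -4   79   80   73    1    3   -2    1    2   -2   -7   -2   -3   -2    0   -2    2    5   -1    5   -3    4    3   -5    1   -2    2    2   -3   -1
125   -3   71   76   78   77   -0   -2   -2   -4   -5   -1    0   -1    1   -3   -1   -2    0   -2   -1    4   -2    0    1   -4    1   -3   -1    1    0   -1
126    2   73   76   76   71    0    0   -0   -3    1    1    0   -3   -0   -1   -0    1   -1    3   -1   -2   -3   -0    0    2    0    3   -1   -3    1   -1
127   -4    1   80   76   69    0    2   -2    2    6   -1    1    2    3   -2   -4   -2    1   -3   -3    1   -1   -4   -2   -2    1   -1    4   -5    2    1
128   -0    0   72   79   72    3    2    0    4    2    2    4    6    2   -0   -2    2    2    4   -2   -1   -0   -1   -6    1    2   -7   -0   
[... 3830 characters left out ...]
53   -6   -0   -1    2   -4   -4   12  159  167  173  174  167  156  163  162  160  168  173  172  169  156  150  134   10    8   12   10   14    7   -5   -3
154   -2   -0    0    1    2   -7   12  157  174  176  171  170  175  179  181  160  175  173  174  171  155  151  132   12    9   10   12   15   12   -1    0
155   -3   -3    1    1   -2   -1   12  152  172  172  171  187  194  194  193  183  176  171  168  170  155  148  134   13   10   10   10    9    6    1   -6
[790. 257.  76.] [772. 251.  86.] [748. 244.  97.] [731. 237. 113.] [706. 219. 163.]
(174, 246) [788. 260.  69.]
(185, 243) [751. 250.  91.]
(193, 241) [725. 242. 106.]
(196, 235) [728. 225. 116.]
(206, 255) [712. 208.  36.]
```

```bash
cat > fit.py <<'E'
import numpy as np
from scipy.optimize import least_squares
np.set_printoptions(precision=2,suppress=True)
# outside profile radius vs depth below rim (approx): for points on flask
P=[]
for n in ("top","side"):
    z=np.load(n+".npz");W=z['W'];im=z['im'].astype(int)
    m=(W[...,0]>540)&(W[...,0]<720)&(W[...,1]>130)&(W[...,1]<245)&(W[...,2]>130)&(im[...,0]-im[...,2]>35)
    print(n,m.sum()); P.append(W[m])
P=np.concatenate(P); P=P[~np.isnan(P).any(1)]
np.save("P.npy",P)
# axis fit: params mouth center m(3), lean, yaw ; profile: monotone spline free
dep=np.array([0,8,20,35,50,65,82,100,115,130])
r0=np.array([20.5,18,17.5,18,24,34,40,36,28,22.])
def res(p):
    m=p[:3];l,y=p[3:5]; a=np.array([-np.sin(l)*np.cos(y),-np.sin(l)*np.sin(y),np.cos(l)])
    q=P-m; s=-(q@a); rr=np.linalg.norm(q+np.outer(s,a),axis=1)
    R=np.interp(s,dep,p[5:])
    e=rr-R
    e=np.where(s<0,-np.hypot(s,np.maximum(rr-20.5,0)),e)
    return np.concatenate([e/2,(p[5:]-r0)/4,[(p[11]-40)/.3,(p[5]-20.5)/.3,(p[7]-17.5)/.3]])
best=None
for l in (.65,.75,.85):
    s=least_squares(res,np.r_[585,190,240,l,0,r0],loss='soft_l1')
    print(s.cost,s.x[:3],np.degrees(s.x[3:5]),s.x[5:])
E
python3 fit.py
```

```text
top 1197
side 809
866.1500636916927 [582.94 194.99 239.97] [46.73 -1.83] [20.41 16.76 15.2  15.32 19.72 32.85 39.54 38.58 33.45 24.49]
866.1500718574247 [582.94 194.99 239.97] [46.73 -1.83] [20.41 16.76 15.2  15.32 19.72 32.85 39.54 38.58 33.45 24.49]
866.1500505605491 [582.94 194.99 239.97] [46.73 -1.83] [20.41 16.76 15.2  15.32 19.72 32.85 39.54 38.58 33.45 24.49]
```

Call:
{"api": "jog_arm", "payload": {"motion": [0,0,-0.36,0.95,0,0,-0.36,0.95,0,0,-0.36,0.95,0,0,-0.36,0.95,0.2,-0.975,0,0,0.2,-0.975,0,0,0.2,-0.975,0,0,0.2,-0.975,0,0], "grip": 1}}

```text
t: 1.82
eef_pos: [282.7, -421.1, 288.8]
tool_rot: [-0.0, 1.0, -0.03, 0.0]
force: [1.5, -0.4, -0.4]
finger_gap: 85.2
```

Call:
{"api": "jog_arm", "payload": {"motion": [0.2,-0.975,0,0,0.2,-0.975,0,0,0.2,-0.975,0,0,0.2,-0.975,0,0,0.2,-0.975,0,0,0.2,-0.975,0,0,0.2,-0.975,0,0,0.2,-0.975,0,0]}}

```text
t: 2.48
eef_pos: [365.1, -113.2, 289.3]
tool_rot: [0.0, 1.0, -0.03, 0.001]
force: [0.3, -0.1, -0.3]
finger_gap: 85.5
```

Call:
{"api": "jog_arm", "payload": {"motion": [0.2,-0.975,0,0,0.2,-0.975,0,0,0.2,-0.975,0,0,0.2,-0.975,0,0,0.2,-0.975,0,0,0.2,-0.975,0,0,0.2,-0.975,0,0,0.2,-0.975,0,0]}}

```text
t: 3.15
eef_pos: [447.5, 194.9, 289.2]
tool_rot: [-0.0, 1.0, -0.029, 0.0]
force: [1.2, -1.3, 0.2]
finger_gap: 85.6
```

Run:
```python
from h import *
im,d,W=cloud("wrist"); np.savez("wr1.npz",im=im,d=d,W=W,**{k:v for k,v in r.camera_params("wrist").items()})
cv2.imwrite("pics/w1.png",im[:,:,::-1]); print(proj("wrist",[583,195,240]))
```

```text
(np.float64(285.60199943430746), np.float64(7.899226778320951))
```

View pics/w1.png

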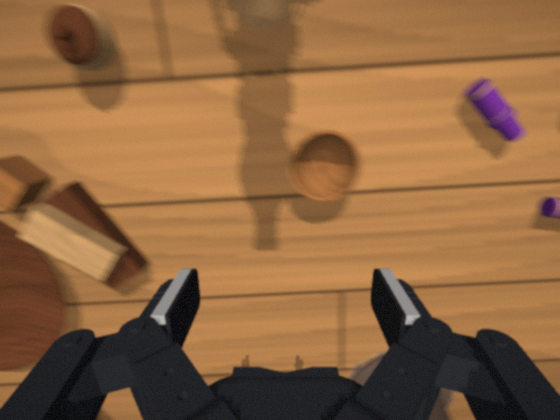

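Call:
{"api": "jog_arm", "payload": {"motion": [0.7,0,-0.3,0,0.7,0,-0.3,0,0,0,0,0,0,0,0,0]}}

```text
t: 3.53
eef_pos: [504.5, 189.4, 313.5]
tool_rot: [-0.0, 1.0, -0.03, 0.001]
force: [0.0, 0.2, -0.1]
finger_gap: 85.4
```

Run:
```python
from h import *
im,d,W=cloud("wrist"); np.savez("wr1.npz",im=im,d=d,W=W,**{k:v for k,v in r.camera_params("wrist").items()})
cv2.imwrite("pics/w2.png",im[:,:,::-1]); cv2.imwrite("pics/w2c.png",cv2.resize(im[0:220,180:380,::-1],None,fx=2.7,fy=2.7,interpolation=cv2.INTER_CUBIC)); print(proj("wrist",[583,195,240]))
```

```text
(np.float64(270.73479350300477), np.float64(111.32074697203456))
```

View pics/w2c.png

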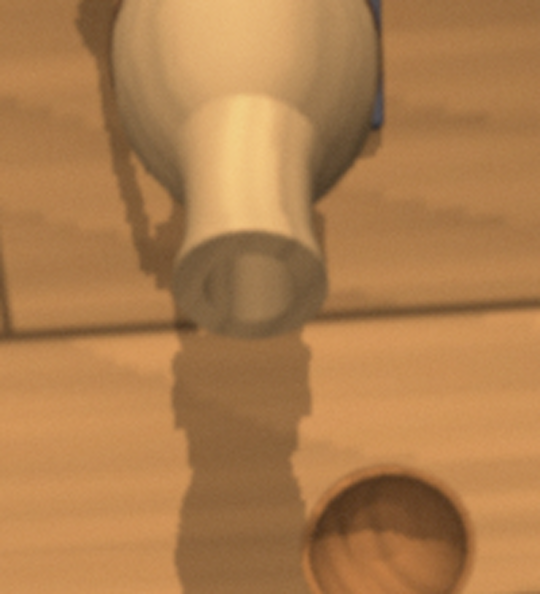

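```bash
cat > rim.py <<'E'
import numpy as np,cv2,sys
from scipy.optimize import least_squares
np.set_printoptions(precision=2,suppress=True)
z=np.load("wr1.npz");W=z['W'];im=z['im'];d=z['d'];R=z['R'];t=z['t'];K=[float(z[k]) for k in("fx","fy","cx","cy")]
# annulus depth
uv=[(u,v) for v in range(80,130) for u in range(235,312) if .68**2<((u-272.6)/28.1)**2+((v-105.5)/19.)**2<.93**2]
P=np.array([W[v,u] for u,v in uv]);P=P[~np.isnan(P).any(1)]
c=np.median(P,0);
for k in range(5):
    e=P-P.mean(0) if k==0 else P-c
    _,_,V=np.linalg.svd(e[np.abs(e@ (V[2] if k else np.array([0,0,1])))<(6 if k else 30)]);n=V[2]
    sel=np.abs((P-c)@n)<4; c=P[sel].mean(0)
n=n*np.sign(n[2]); print("rim pts",len(P),sel.sum(),"centroid",c,"n",n,"lean",np.degrees(np.arccos(n[2])),"az",np.degrees(np.arctan2(-n[1],-n[0])))
# ray through ellipse centre at various depth
def ray(u,v,dep): 
    cc=np.array([(u-K[2])/K[0]*dep,(v-K[3])/K[1]*dep,dep]); return R.T@(cc-t)
print(ray(272.6,105.5,220), "cam",-R.T@t, "depths",d[85:127:4,272])
g=cv2.cvtColor(im,cv2.COLOR_RGB2GRAY); 
# project model circle
def draw(m,n,rad,img,col):
    a=np.cross(n,[0,1,0]);a/=np.linalg.norm(a);b=np.cross(n,a)
    th=np.linspace(0,2*np.pi,100);X=m+rad*(np.outer(np.cos(th),a)+np.outer(np.sin(th),b))
    q=X@R.T+t; uv=np.stack([q[:,0]/q[:,2]*K[0]+K[2],q[:,1]/q[:,2]*K[1]+K[3]],1)
    cv2.polylines(img,[np.round((uv-[220,60])*8+4).astype(np.int32)],True,col,1)
img=cv2.resize(im[60:150,220:320,::-1],None,fx=8,fy=8,interpolation=cv2.INTER_CUBIC)
if len(sys.argv)>1:
    a=list(map(float,sys.argv[1:])); m=np.array(a[:3]); l,y=np.radians(a[3:5]); n=np.array([-np.sin(l)*np.cos(y),-np.sin(l)*np.sin(y),np.cos(l)])
else: m=c
draw(m,n,20.5,img,(0,0,255));draw(m,n,12.4,img,(0,255,0))
import time
cv2.imwrite("pics/rim%d.png"%len(__import__('os').listdir("pics")),img[:,:800]); print(sorted(__import__('os').listdir("pics")))
E
python3 rim.py
```

```text
rim pts 678 678 centroid [586.3  193.88 231.74] n [-0.75  0.01  0.66] lean 48.64394761143636 az -1.1032769767863746
[586.68 194.16 222.55] cam [586.25 184.88 455.04] depths [194.17 196.27 229.84 228.66 226.56 226.74 223.48 223.06 222.31 227.02
 438.22]
['rim9.png', 'side0.png', 'sidecrop2.png', 'top0.png', 'topcrop.png', 'topcrop2.png', 'w1.png', 'w2.png', 'w2c.png', 'wrist0.png']
```

View pics/rim9.png

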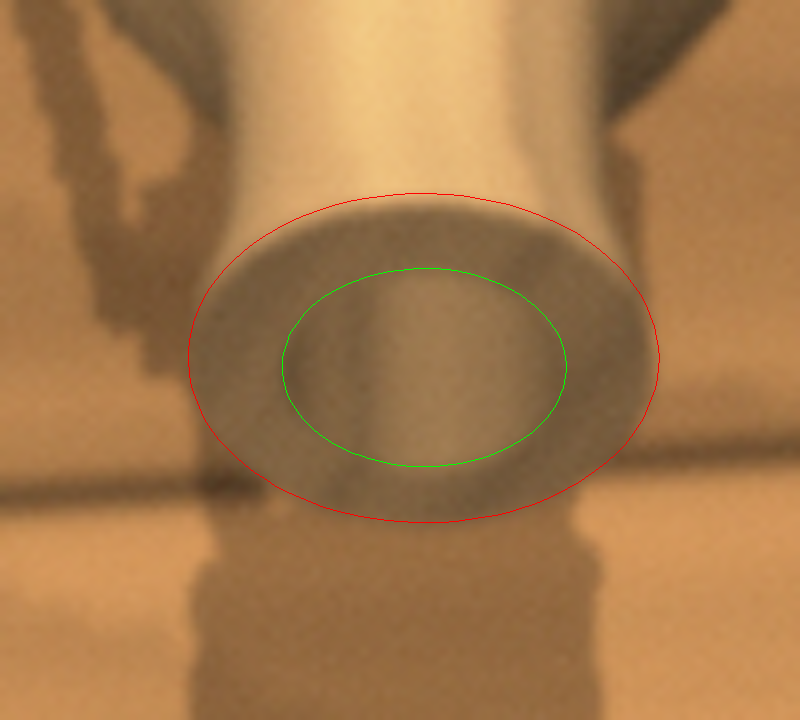

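```bash
python3 rim.py 586.3 194 230 48.5 -1 | head -1
python3 - <<'E'
import numpy as np
np.set_printoptions(precision=1,suppress=True)
W=np.load("wr1.npz")['W']
print(np.nanmedian(W[100:200,20:160,2]),np.nanmedian(W[200:280,230:340,2]))
# rim from top camera & side cam
for n in("top","side"):
    z=np.load(n+".npz");W=z['W'];P=W[(np.linalg.norm(W-[586,194,232],axis=-1)<24)]
    a=np.array([-.75,.01,.66]); q=P-[586.3,193.9,231.7]; s=q@a; rr=np.linalg.norm(q-np.outer(s,a),axis=1)
    m=(rr>13)&(rr<20)&(s>-6); print(n,m.sum(),np.median(s[m]),q[m].mean(0))
# neck points in wrist
W=np.load("wr1.npz")['W'];P=W[:95,180:380].reshape(-1,3);P=P[(P[:,2]>130)&~np.isnan(P).any(1)]
q=P-[586.3,193.9,231.7]; s=-(q@a); rr=np.linalg.norm(q+np.outer(s,a),axis=1)
for lo in range(0,130,8):
    m=(s>lo)&(s<lo+8)
    if m.sum()>5: print(lo,m.sum(),rr[m].mean(),q[m].mean(0)+a*s[m].mean())
E
```

```text
rim pts 678 678 centroid [586.3  193.88 231.74] n [-0.75  0.01  0.66] lean 48.64394761143636 az -1.1032769767863746
-0.9286707126272736 -0.9557486729281561
top 90 -1.4148453844982747 [1.9 0.3 0.3]
side 90 -0.7038400631075121 [ 0.   0.7 -0.9]
0 531 19.078783273990283 [11.  -0.3 12.5]
8 319 17.928649929247836 [10.1 -0.6 11.5]
16 398 16.924375297068313 [ 8.5 -0.5  9.6]
24 435 17.45530316901779 [ 9.4 -0.3 10.6]
32 612 18.54425509415409 [ 9.2 -0.6 10.4]
40 1320 22.70037609326874 [ 9.5 -0.6 10.7]
48 1792 29.004725478565092 [12.5 -0.6 14. ]
56 1446 34.10125772671525 [14.5 -1.  16.3]
64 336 37.30115314439489 [14.  -0.1 15.7]
72 209 38.82926161402931 [10.7 -1.9 12. ]
80 48 39.942912997573586 [7.4 4.1 8.1]
```

Call:
{"api": "jog_arm", "payload": {"motion": [0.13,0.9,0.2,0,0.13,0.9,0.2,0,0.13,0.9,0.2,0,0.13,0.9,0.2,0,0.13,0.9,0.4,0,0.13,0.9,0.4,0,0.13,0.9,0.4,0,0.13,0.9,0.4,0]}}

```text
t: 4.25
eef_pos: [526.0, -101.9, 215.9]
tool_rot: [-0.0, 1.0, -0.03, -0.0]
force: [0.3, 0.1, 0.6]
finger_gap: 85.7
```

Call:
{"api": "jog_arm", "payload": {"motion": [0.13,0.9,0.4,0,0.13,0.9,0.4,0,0.13,0.9,0.4,0,0,0,0.2,0,0,0,0,0,0,0,0,0]}}

```text
t: 4.75
eef_pos: [535.2, -208.4, 159.9]
tool_rot: [-0.001, 1.0, -0.03, -0.001]
force: [0.4, 0.4, 0.5]
finger_gap: 85.6
```

Run:
```python
from h import *
np.set_printoptions(precision=2,suppress=True)
print(r.get_obs()['eef_pos'])
im,d,W=cloud("wrist"); cv2.imwrite("pics/w3.png",im[:,:,::-1])
z=W[...,2]; g=im.astype(int)
m=(z>10)&(z<45)&(abs(W[...,1]+210)<30)&(W[...,0]>480)&(W[...,0]<610)&(g[...,2]<g[...,0])
P=W[m]; print(len(P))
# top surface ridge: fit axis by PCA on handle 
q=P[:,:2]-P[:,:2].mean(0); w,V=np.linalg.eigh(q.T@q); a=V[:,1]*np.sign(V[0,1]); s=q@a
print("mean",P.mean(0),"dir",a,"ang",np.arctan2(a[1],a[0]),"tail",P[:,:2].mean(0)+a*np.percentile(s,.5),"nose",P[:,:2].mean(0)+a*np.percentile(s,99.5),s.min(),s.max())
for lo in np.arange(s.min(),s.max(),8):
    k=(s>=lo)&(s<lo+8)
    l=q@np.array([-a[1],a[0]]); print(round(lo,1),k.sum(),"lat",np.percentile(l[k],[2,98]),"z",P[k,2].max())
```

```text
[ 535.19 -208.41  159.92]
2668
mean [ 548.18 -211.75   27.61] dir [ 0.99 -0.12] ang -0.11808422610263632 tail [ 502.97 -206.38] nose [ 592.4  -216.99] -46.0752435285536 44.689009905345834
-46.1 214 lat [-14.11  13.72] z 31.411989903708342
-38.1 217 lat [-13.92  14.11] z 31.53841529008426
-30.1 225 lat [-14.24  13.44] z 31.70109528836514
-22.1 232 lat [-13.88  13.76] z 32.46208190483069
-14.1 239 lat [-13.94  14.11] z 32.81560886933793
-6.1 242 lat [-14.27  13.52] z 32.906734919524915
1.9 251 lat [-14.73  13.96] z 34.41525957896695
9.9 298 lat [-15.14  14.43] z 33.88398867796373
17.9 220 lat [-11.48  10.98] z 30.957622573248795
25.9 210 lat [-10.83  10.49] z 30.567798075707273
33.9 215 lat [-10.21  10.09] z 30.216446393065265
41.9 105 lat [-9.71  9.41] z 30.53441969669161
```

View pics/w3.png

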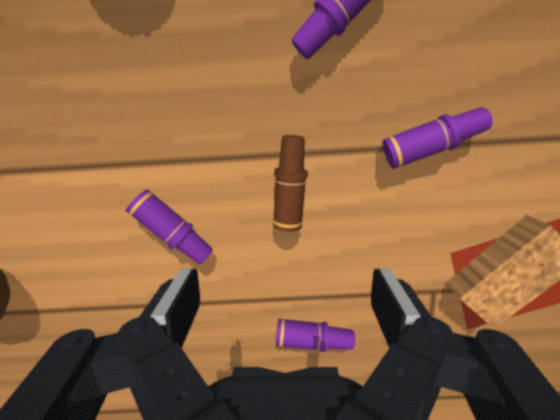

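Run:
```python
from h import *
np.set_printoptions(precision=1,suppress=True)
im,d,W=cloud("wrist"); z=W[...,2]; g=im.astype(int)
m=(g[...,2]>g[...,1]+40)&(z>4)&(z<60)
P=W[m]; 
c=np.array([540.7,-210.8]);a=np.array([.993,-.118]);b=np.array([-a[1],a[0]])
s=(P[:,:2]-c)@a;l=(P[:,:2]-c)@b
for lo in range(-80,80,10):
    k=(s>=lo)&(s<lo+10); L=l[k]
    print(lo, "left min",L[L>0].min() if (L>0).any() else None,"right max",L[L<0].max() if (L<0).any() else None)
e=r.get_obs()['eef_pos'];D=c-e[:2];al=-.06;
print(D, "after yaw to -.118: tx",D@a,"ty",-(D@b), "tz",e[2]-4)
```

```text
-80 left min 77.63890532404722 right max None
-70 left min 77.05597074409324 right max None
-60 left min 85.87750952852053 right max None
-50 left min 96.41687118657788 right max None
-40 left min 105.69922660353612 right max None
-30 left min 116.11991534737753 right max None
-20 left min 127.48560700888278 right max None
-10 left min 139.41387958494192 right max None
0 left min None right max None
10 left min None right max None
20 left min None right max -95.44705683536586
30 left min None right max -90.80519688135621
40 left min None right max -86.09520780944712
50 left min None right max -84.75236707574187
60 left min None right max -99.34678694763063
70 left min None right max -122.38727337524439
[ 3.9 -2.7] after yaw to -.118: tx 4.1820876859452 ty 2.238830346367887 tz 157.52579770699217
```

Call:
{"api": "jog_arm", "payload": {"motion": [0,0,0.5,0.48,0.1,0.06,0.9,0,0,0,0.9,0,0,0,0.9,0,0,0,0.5,0,0,0,0.24,0,0,0,0,0]}}

```text
t: 5.43
eef_pos: [539.3, -210.1, 1.7]
tool_rot: [-0.001, 0.998, -0.057, -0.002]
force: [0.0, -0.0, -0.6]
finger_gap: 85.4
```

Call:
{"api": "jog_arm", "payload": {"motion": [0,0,0,0,0,0,0,0,0,0,0,0,0,0,0,0,0,0,0,0,0,0,0,0,0,0,0,0,0,0,0,0], "grip": -1}}

```text
t: 6.1
eef_pos: [542.0, -212.8, 5.1]
tool_rot: [0.0, 0.998, -0.059, 0.001]
force: [-1.2, 1.2, 7.5]
finger_gap: 28.6
```

Call:
{"api": "jog_arm", "payload": {"motion": [0,0,-0.8,0,0,0,-1,0,0,0,-1,0,0,0,-1,0,0,0,-1,0,0,0,-0.4,0,0,0,0,0,0,0,0,0]}}

```text
t: 6.77
eef_pos: [541.2, -212.5, 212.6]
tool_rot: [0.001, 0.998, -0.058, 0.001]
force: [0.0, 0.7, -1.0]
finger_gap: 28.1
```

Run:
```python
from h import *
np.set_printoptions(precision=1,suppress=True)
print(r.get_obs())
W=np.load("top.npz")['W']
for v in range(134,150,2):
  print(v,[ (W[v,u].round(0).tolist()) for u in range(226,236)])
for v in range(136,144,1):
  print(v,[ (W[v,u].round(0).tolist()) for u in range(201,210)])
im,d,W=cloud("wrist"); cv2.imwrite("pics/w4.png",im[:,:,::-1])
```

```text
{'t': 6.7667, 'joint_pos': array([-0.4,  0.2,  1.8, -0. ,  1.1,  1.2]), 'joint_velocities': array([-0. ,  0. ,  0.1, -0. ,  0. ,  0. ]), 'joint_torque': array([  0. , -40.1, -28.8,   0. ,  -0.1,  -0. ]), 'eef_pos': array([ 541.2, -212.5,  212.6]), 'tool_rot': array([ 0. ,  1. , -0.1,  0. ]), 'force': array([ 0. ,  0.7, -1. ]), 'moment': array([ 0.1, -0. ,  0. ]), 'finger_gap': 28.13842816411269}
134 [[784.0, 182.0, 15.0], [785.0, 180.0, 10.0], [784.0, 176.0, 15.0], [784.0, 174.0, 13.0], [784.0, 171.0, 12.0], [785.0, 169.0, 9.0], [784.0, 166.0, 13.0], [784.0, 163.0, 14.0], [785.0, 161.0, 9.0], [784.0, 158.0, 10.0]]
136 [[778.0, 182.0, 15.0], [748.0, 168.0, 128.0], [749.0, 166.0, 126.0], [748.0, 163.0, 126.0], [748.0, 161.0, 127.0], [778.0, 168.0, 15.0], [778.0, 166.0, 14.0], [777.0, 163.0, 16.0], [777.0, 160.0, 16.0], [778.0, 158.0, 12.0]]
138 [[744.0, 171.0, 126.0], [742.0, 167.0, 132.0], [743.0, 165.0, 130.0], [743.0, 163.0, 128.0], [743.0, 161.0, 128.0], [745.0, 159.0, 118.0], [773.0, 166.0, 10.0], [772.0, 163.0, 16.0], [773.0, 161.0, 10.0], [773.0, 158.0, 12.0]]
140 [[742.0, 172.0
[... 2113 characters left out ...]
, [740.0, 217.0, 126.0], [741.0, 215.0, 121.0], [740.0, 213.0, 124.0]]
141 [[768.0, 251.0, 7.0], [768.0, 248.0, 7.0], [738.0, 227.0, 125.0], [737.0, 224.0, 128.0], [737.0, 222.0, 126.0], [737.0, 219.0, 129.0], [737.0, 217.0, 127.0], [738.0, 215.0, 122.0], [737.0, 212.0, 125.0]]
142 [[764.0, 250.0, 12.0], [763.0, 247.0, 15.0], [735.0, 227.0, 126.0], [735.0, 225.0, 125.0], [734.0, 222.0, 128.0], [735.0, 219.0, 127.0], [736.0, 218.0, 121.0], [735.0, 215.0, 126.0], [728.0, 209.0, 152.0]]
143 [[736.0, 234.0, 112.0], [736.0, 231.0, 114.0], [733.0, 227.0, 123.0], [732.0, 224.0, 128.0], [733.0, 222.0, 125.0], [732.0, 219.0, 128.0], [726.0, 213.0, 152.0], [726.0, 211.0, 152.0], [725.0, 208.0, 154.0]]
```

View pics/w4.png

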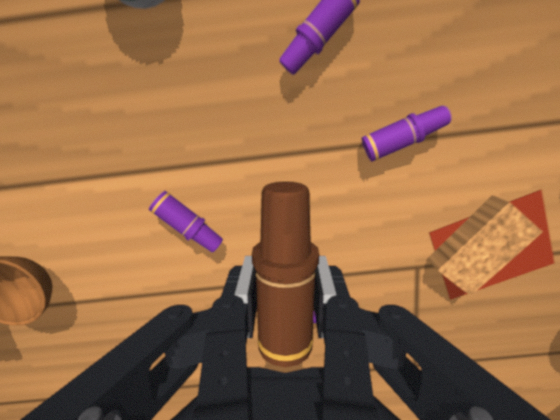

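Call:
{"api": "jog_arm", "payload": {"motion": [0,0,0,-0.97,0.85,-0.5,0,0,0.85,-0.5,0,0,0.85,-0.5,0,0,0.85,-0.5,0,0,0.85,-0.5,0,0,0.85,-0.5,0,0,0.85,-0.5,0,0]}}

```text
t: 7.48
eef_pos: [778.0, -70.8, 206.4]
tool_rot: [-0.0, 1.0, -0.0, -0.003]
force: [0.3, -0.1, 0.4]
finger_gap: 28.0
```

Call:
{"api": "jog_arm", "payload": {"motion": [0,-0.9,0.1,0,0,-0.9,0.1,0,0,-0.9,0.1,0,0,-0.9,0.1,0,0,-0.9,0,0,0,-0.9,0,0,0,0,0,0,0,0,0,0]}}

```text
t: 8.15
eef_pos: [776.4, 146.6, 190.6]
tool_rot: [0.0, 1.0, 0.002, -0.003]
force: [0.4, 0.0, -0.3]
finger_gap: 27.9
```

Run:
```python
from h import *
np.set_printoptions(precision=3,suppress=True)
o=r.get_obs();print(o['eef_pos'],o['tool_rot'],o['force'],o['t'])
im,d,W=cloud("wrist"); cv2.imwrite("pics/w5.png",im[:,:,::-1])
im,d,W=cloud("side"); cv2.imwrite("pics/s5.png",cv2.resize(im[130:300,120:340,::-1],None,fx=3.5,fy=3.5,interpolation=cv2.INTER_CUBIC))
```

```text
[776.378 146.559 190.608] [ 0.     1.     0.002 -0.003] [ 0.385  0.05  -0.314] 8.15
```

View pics/w5.png

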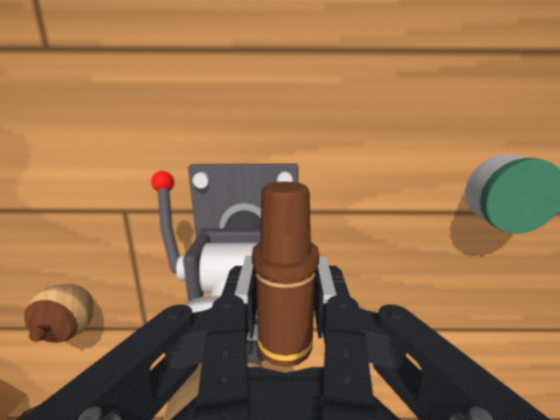

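View pics/s5.png

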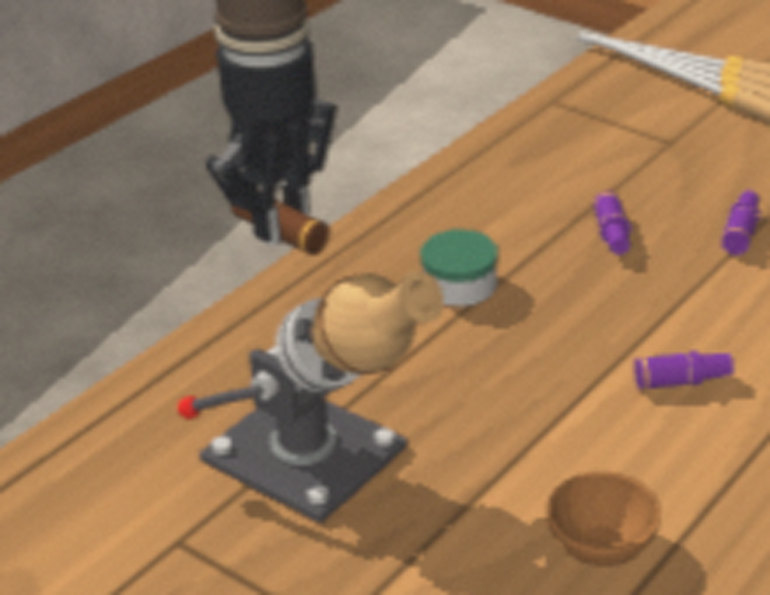

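Run:
```python
from h import *
np.set_printoptions(precision=0,suppress=True)
im,d,W=cloud("wrist")
for u in (195,205,215,230,245):
    print(u,[W[v,u].round(0).tolist() for v in range(222,285,6)])
```

```text
195 [[734.0, 246.0, 13.0], [727.0, 247.0, 12.0], [750.0, 225.0, 82.0], [750.0, 222.0, 95.0], [749.0, 219.0, 106.0], [748.0, 217.0, 113.0], [744.0, 216.0, 117.0], [742.0, 215.0, 122.0], [737.0, 215.0, 124.0], [733.0, 215.0, 126.0], [726.0, 216.0, 124.0]]
205 [[734.0, 235.0, 11.0], [727.0, 236.0, 12.0], [750.0, 217.0, 81.0], [745.0, 216.0, 84.0], [750.0, 210.0, 107.0], [748.0, 208.0, 115.0], [746.0, 207.0, 119.0], [742.0, 207.0, 122.0], [738.0, 207.0, 124.0], [733.0, 207.0, 125.0], [728.0, 207.0, 126.0]]
215 [[734.0, 224.0, 12.0], [727.0, 224.0, 12.0], [750.0, 207.0, 82.0], [744.0, 208.0, 82.0], [750.0, 202.0, 107.0], [748.0, 200.0, 114.0], [745.0, 200.0, 118.0], [742.0, 199.0, 123.0], [738.0, 199.0, 124.0], [733.0, 199.0, 126.0], [728.0, 199.0, 126.0]]
230 [[750.0, 198.0, 54.0], [750.0, 196.0, 68.0], [750.0, 193.0, 82.0], [744.0, 194.0, 82.0], [750.0, 189.0, 106.0], [748.0, 188.0, 114.0], [745.0, 187.0, 119.0], [742.0, 187.0, 123.0], [785.0, 170.0, 204.0], [785.0, 169.0, 210.0], [785.0, 168.0, 215.0]]
245 [[749.0, 184.0, 50.0], [748.0, 182.0, 63.0], [750.0, 180.0, 82.0], [744.0, 180.0, 82.0], [750.0, 177.0, 107.0], [748.0, 176.0, 114.0], [789.0, 163.0, 199.0], [789.0, 163.0, 205.0], [788.0, 162.0, 211.0], [789.0, 161.0, 216.0], [788.0, 161.0, 220.0]]
```

Call:
{"api": "jog_arm", "payload": {"motion": [0.05,-0.45,0.4,0,0,0,0.5,0,0,0,0.4,0,0,0,0.1,0,0,0,0,0]}}

```text
t: 8.72
eef_pos: [778.6, 160.3, 135.1]
tool_rot: [0.001, 1.0, -0.001, -0.003]
force: [-1.1, 0.7, 0.2]
finger_gap: 28.1
```

Call:
{"api": "jog_arm", "payload": {"motion": [0,0,0.1,0,0,0,0.1,0,0,0,0,0]}}

```text
t: 8.97
eef_pos: [782.2, 161.3, 133.0]
tool_rot: [-0.0, 1.0, -0.0, 0.002]
force: [0.6, -0.7, 1.3]
finger_gap: 28.0
```

Call:
{"api": "jog_arm", "payload": {"motion": [-0.05,-0.07,0,0,0,0,0.1,0,0,0,0,0]}}

```text
t: 9.22
eef_pos: [780.8, 164.7, 131.3]
tool_rot: [-0.0, 1.0, -0.0, 0.003]
force: [0.2, -1.4, 7.6]
finger_gap: 28.1
```

Call:
{"api": "jog_arm", "payload": {"motion": [0,0,0.1,0,0,0,0,0]}}

```text
t: 9.38
eef_pos: [782.1, 164.8, 129.0]
tool_rot: [-0.0, 1.0, -0.0, 0.004]
force: [-0.2, -1.4, 10.2]
finger_gap: 27.6
```

Call:
{"api": "jog_arm", "payload": {"motion": [0,0,0.1,0,0,0,0.1,0,0,0,0,0]}}

```text
t: 9.63
eef_pos: [783.6, 164.7, 123.2]
tool_rot: [-0.0, 1.0, -0.0, 0.006]
force: [1.6, -2.8, 13.7]
finger_gap: 28.1
```

Call:
{"api": "jog_arm", "payload": {"motion": [0,0,0.1,0,0,0,0.1,0,0,0,0,0]}}

```text
t: 9.88
eef_pos: [784.0, 165.1, 115.8]
tool_rot: [-0.001, 1.0, -0.0, 0.007]
force: [1.8, -0.4, 15.1]
finger_gap: 28.1
```

Run:
```python
from h import *
im,d,W=cloud("side"); cv2.imwrite("pics/s6.png",cv2.resize(im[150:270,150:290,::-1],None,fx=5,fy=5,interpolation=cv2.INTER_CUBIC))
```

```text
(no output)
```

View pics/s6.png

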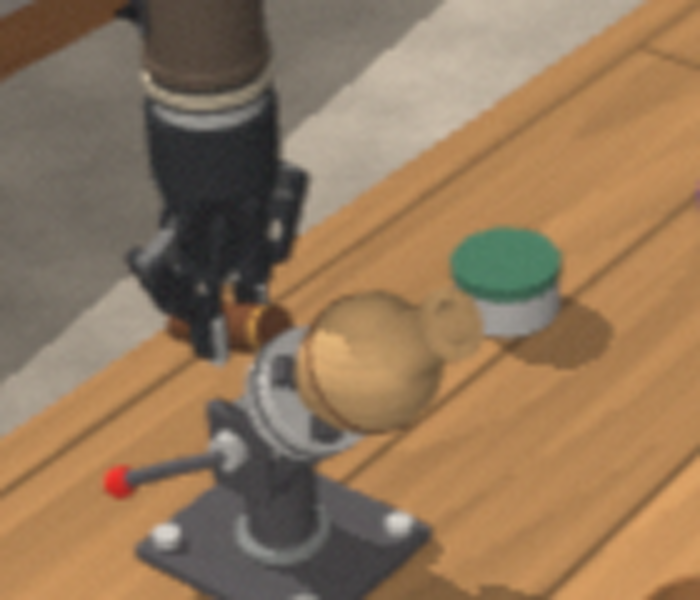

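Call:
{"api": "jog_arm", "payload": {"motion": [0,0,0.1,0,0,0,0.1,0,0,0,0.05,0,0,0,0,0]}}

```text
t: 10.27
eef_pos: [786.4, 165.9, 108.4]
tool_rot: [-0.002, 1.0, -0.0, 0.01]
force: [3.7, -0.4, 17.8]
finger_gap: 27.9
```

Call:
{"api": "jog_arm", "payload": {"motion": [0.3,0,-0.3,0,0,0,-1,0,0,0,-1,0,0,0,-1,0,0,0,-1,0,0,0,-0.4,0,0,0,0,0,0,0,0,0]}}

```text
t: 10.93
eef_pos: [791.3, 165.1, 287.5]
tool_rot: [-0.0, 1.0, -0.0, 0.002]
force: [0.0, 0.1, -0.6]
finger_gap: 28.1
```

Run:
```python
from h import *
print(r.get_obs())
im,d,W=cloud("side"); np.savez("s7.npz",im=im,W=W);cv2.imwrite("pics/s7.png",cv2.resize(im[80:240,150:290,::-1],None,fx=4,fy=4,interpolation=cv2.INTER_CUBIC))
im,d,W=cloud("wrist"); np.savez("w7.npz",im=im,W=W);cv2.imwrite("pics/w7.png",im[:,:,::-1])
```

```text
{'t': 10.9333, 'joint_pos': array([1.51714375e-01, 6.38507298e-01, 1.04688606e+00, 3.46295703e-04,
       1.45265047e+00, 1.72258353e+00]), 'joint_velocities': array([-0.000857  ,  0.05203583,  0.07086055, -0.00066651, -0.00073449,
        0.00039539]), 'joint_torque': array([-7.05036407e-03, -6.04121590e+01, -3.22103620e+01,  1.59763298e-03,
       -3.11568333e-02,  4.74579592e-04]), 'eef_pos': array([791.27717502, 165.09359442, 287.51751428]), 'tool_rot': array([-4.38236844e-04,  9.99998409e-01, -5.65185985e-05,  1.72802477e-03]), 'force': array([ 0.0041347 ,  0.12868298, -0.56068412]), 'moment': array([ 0.02884675,  0.05074434, -0.01758984]), 'finger_gap': 28.06243741258188}
```

View pics/s7.png

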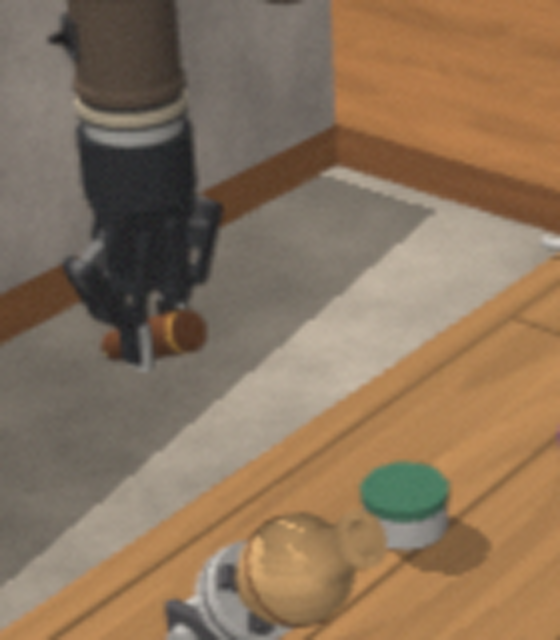

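View pics/w7.png

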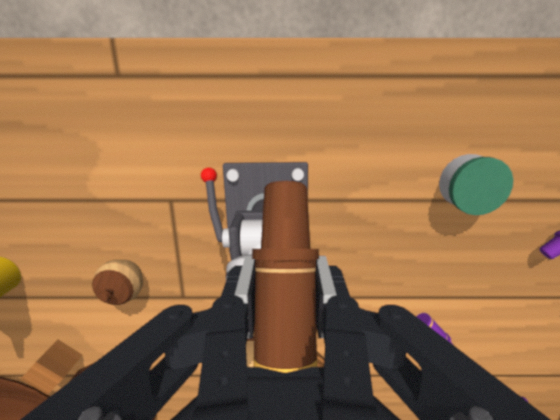

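```bash
cat > pitch.py <<'E'
import sys
from h import *
np.set_printoptions(precision=2,suppress=True)
def stopper_pose(W,e,verbose=True):
    z=[]
    # points near the centre plane, ridge line
    Q=W-e; 
    m=(np.abs(Q[...,1])<4)&(np.linalg.norm(Q,axis=-1)<90)&(Q[...,0]>-60)
    v,u=np.nonzero(m); P=Q[m]; k=(u>272)&(u<300); P=P[k];v=v[k]
    return P,v
if __name__=="__main__":
    o=r.get_obs(); e=o['eef_pos']
    im,d,W=cloud("wrist"); P,v=stopper_pose(W,e)
    for row in range(180,372,6):
        k=(v>=row)&(v<row+3)
        if k.any(): print(row,k.sum(),P[k].mean(0))
    h=(v>=282)&(v<352); a=np.polyfit(P[h,0],P[h,2],1); print("handle pitch deg",np.degrees(np.arctan(a[0])),"line",a)
E
python3 pitch.py
```

```text
180 33 [48.81 -0.05  1.22]
186 51 [46.69 -0.16  3.33]
192 51 [44.18 -0.15  4.77]
198 51 [41.7  -0.14  6.26]
204 50 [39.15 -0.12  7.5 ]
210 51 [36.72 -0.13  8.98]
216 51 [34.32 -0.13 10.48]
222 51 [31.85 -0.12 11.75]
228 51 [29.47 -0.12 13.2 ]
234 51 [27.07 -0.12 14.55]
240 52 [24.66 -0.03 15.82]
246 53 [22.89  0.06 18.34]
252 53 [21.72  0.13 21.88]
258 54 [19.19  0.14 22.67]
264 54 [16.33  0.14 22.9 ]
270 54 [14.15  0.15 24.31]
276 54 [11.77  0.15 25.36]
282 54 [ 9.37  0.01 26.38]
288 55 [ 7.15  0.08 27.65]
294 55 [ 4.88  0.08 28.8 ]
300 56 [ 2.53  0.01 29.83]
306 55 [ 0.31  0.09 30.99]
312 57 [-1.98 -0.05 32.08]
318 57 [-4.25 -0.05 33.17]
324 57 [-6.36 -0.04 34.42]
330 56 [-8.61 -0.06 35.49]
336 57 [-10.89  -0.04  36.51]
342 57 [-13.    -0.03  37.7 ]
348 57 [-15.27  -0.03  38.71]
354 57 [-17.35  -0.03  39.89]
360 57 [-19.66  -0.02  40.83]
366 57 [-21.69  -0.02  42.02]
handle pitch deg -26.34014188963952 line [-0.5  31.16]
```

Call:
{"api": "jog_arm", "payload": {"motion": [-0.1,0,0.9,0,-0.1,0,1,0,0,0,1,0,0,0,1,0,0,0,0.3,0,0,0,0.1,0,0,0,0.1,0,0,0,0,0]}}

```text
t: 11.75
eef_pos: [782.0, 164.4, 107.7]
tool_rot: [0.0, 1.0, -0.0, -0.001]
force: [0.1, 0.0, -0.3]
finger_gap: 28.1
```

Call:
{"api": "jog_arm", "payload": {"motion": [0,0,0.1,0,0,0,0.1,0,0,0,0,0]}}

```text
t: 12.0
eef_pos: [785.5, 164.9, 104.5]
tool_rot: [-0.001, 1.0, -0.0, 0.003]
force: [3.1, -1.1, 3.1]
finger_gap: 28.1
```

Call:
{"api": "jog_arm", "payload": {"motion": [0,0,0.1,0,0,0,0.1,0,0,0,0,0]}}

```text
t: 12.25
eef_pos: [788.8, 165.4, 101.7]
tool_rot: [-0.001, 1.0, -0.0, 0.007]
force: [4.2, 1.4, 11.7]
finger_gap: 28.3
```

Call:
{"api": "jog_arm", "payload": {"motion": [0,0,0.1,0,0,0,0,0]}}

```text
t: 12.42
eef_pos: [789.7, 165.5, 94.6]
tool_rot: [-0.001, 1.0, -0.0, 0.009]
force: [10.3, 1.7, 0.5]
finger_gap: 27.8
```

```bash
python3 pitch.py | tail -1
```

```text
handle pitch deg -30.553117928438624 line [-0.59 34.08]
```

Call:
{"api": "jog_arm", "payload": {"motion": [0.2,0,0,0,0,0,-0.7,0,0,0,-0.9,0,0,0,0,0,0,0,0,0]}}

```text
t: 12.88
eef_pos: [793.7, 165.0, 158.5]
tool_rot: [-0.001, 1.0, -0.0, 0.004]
force: [-0.1, -0.0, -0.9]
finger_gap: 28.0
```

```bash
python3 pitch.py | tail -1; python3 -c "
from plant import r;o=r.get_obs();print(o['eef_pos'],o['tool_rot'])"
```

```text
handle pitch deg -31.106694313248784 line [-0.6  30.66]
[791.78137568 164.73485974 155.49904873] [-2.70019930e-04  9.99998529e-01 -1.81152423e-04  1.68413475e-03]
```

Call:
{"api": "jog_arm", "payload": {"motion": [-0.44,0,0,0,0,0,0.5,0,0,0,0.3,0,0,0,0,0,0,0,0,0]}}

```text
t: 13.35
eef_pos: [771.4, 164.2, 118.0]
tool_rot: [0.0, 1.0, -0.0, -0.003]
force: [-0.8, -0.2, -0.1]
finger_gap: 28.3
```

Call:
{"api": "jog_arm", "payload": {"motion": [0,0,0.1,0,0,0,0.1,0,0,0,0,0]}}

```text
t: 13.6
eef_pos: [773.4, 164.5, 112.8]
tool_rot: [0.0, 1.0, -0.0, 0.0]
force: [0.6, 1.0, -1.3]
finger_gap: 28.3
```

Call:
{"api": "jog_arm", "payload": {"motion": [0,0,0.1,0,0,0,0,0]}}

```text
t: 13.77
eef_pos: [775.3, 164.7, 111.3]
tool_rot: [-0.0, 1.0, -0.0, 0.002]
force: [1.7, 0.8, 1.0]
finger_gap: 28.0
```

Call:
{"api": "jog_arm", "payload": {"motion": [0,0,0.1,0,0,0,0,0]}}

```text
t: 13.93
eef_pos: [776.9, 165.0, 109.8]
tool_rot: [-0.001, 1.0, -0.0, 0.004]
force: [3.0, -0.2, 6.2]
finger_gap: 28.0
```

```bash
python3 pitch.py | tail -1
```

```text
handle pitch deg -31.113803494590336 line [-0.6  34.86]
```

Call:
{"api": "jog_arm", "payload": {"motion": [-0.05,0,0.1,0,0,0,0,0]}}

```text
t: 14.15
eef_pos: [777.2, 165.1, 109.3]
tool_rot: [-0.001, 1.0, -0.0, 0.007]
force: [2.8, 0.0, 12.7]
finger_gap: 28.2
```

Call:
{"api": "jog_arm", "payload": {"motion": [-0.05,0,0.1,0,0,0,0,0]}}

```text
t: 14.32
eef_pos: [777.3, 165.1, 108.9]
tool_rot: [-0.001, 1.0, -0.0, 0.01]
force: [3.0, -0.8, 20.9]
finger_gap: 28.0
```

```bash
python3 pitch.py | tail -1
```

```text
handle pitch deg -31.97094282533588 line [-0.62 34.81]
```

Call:
{"api": "jog_arm", "payload": {"motion": [-0.05,0,0.1,0,-0.03,0,0.1,0,0,0,0,0]}}

```text
t: 14.62
eef_pos: [779.8, 166.0, 105.0]
tool_rot: [-0.002, 1.0, -0.0, 0.017]
force: [11.6, 0.5, 20.8]
finger_gap: 27.8
```

Call:
{"api": "jog_arm", "payload": {"motion": [-0.03,0,0.1,0,0,0,0,0]}}

```text
t: 14.78
eef_pos: [780.7, 166.7, 101.5]
tool_rot: [-0.003, 1.0, -0.001, 0.02]
force: [15.8, 1.6, 19.8]
finger_gap: 28.2
```

```bash
python3 pitch.py | tail -1
```

```text
handle pitch deg -36.573574812876956 line [-0.74 37.66]
```

Call:
{"api": "jog_arm", "payload": {"motion": [0,0,0.1,0,0,0,0.1,0,0,0,0,0]}}

```text
t: 15.08
eef_pos: [782.8, 167.4, 94.8]
tool_rot: [-0.004, 1.0, -0.001, 0.022]
force: [18.6, 4.3, 19.1]
finger_gap: 28.4
```

```bash
python3 pitch.py | tail -1
```

```text
handle pitch deg -40.74890998966568 line [-0.86 40.26]
```

Call:
{"api": "jog_arm", "payload": {"motion": [0.2,0,-0.2,0,0.2,0,-0.7,0,0,0,-0.9,0,0,0,-1,0,0,0,-1,0,0,0,-1,0,0,0,0,0,0,0,0,0]}}

```text
t: 15.8
eef_pos: [783.1, 164.9, 275.4]
tool_rot: [-0.001, 1.0, -0.0, 0.005]
force: [0.5, -0.3, -0.7]
finger_gap: 28.0
```

```bash
python3 pitch.py
python3 - <<'E'
from h import *
print(r.get_obs()['eef_pos'],r.get_obs()['tool_rot'])
im,d,W=cloud("wrist"); cv2.imwrite("pics/w8.png",im[:,:,::-1])
im,d,W=cloud("side"); cv2.imwrite("pics/s8.png",cv2.resize(im[60:300,100:340,::-1],None,fx=2.5,fy=2.5,interpolation=cv2.INTER_CUBIC))
E
```

```text
180 35 [ 44.88   0.01 -11.87]
186 48 [42.64 -0.14 -8.92]
192 47 [40.24 -0.14 -6.29]
198 48 [37.78 -0.12 -4.17]
204 48 [35.54 -0.12 -1.5 ]
210 51 [33.25  0.13  0.83]
216 51 [30.94  0.13  2.92]
222 51 [28.77  0.14  5.23]
228 51 [26.58  0.14  7.36]
234 52 [25.35  0.07 11.54]
240 54 [24.1  -0.07 15.33]
246 54 [21.59 -0.07 16.25]
252 54 [19.35 -0.07 17.68]
258 54 [17.46 -0.06 19.73]
264 54 [15.37 -0.06 21.31]
270 54 [13.42 -0.05 23.06]
276 54 [11.61 -0.05 24.97]
282 54 [ 9.72 -0.05 26.66]
288 56 [ 7.77  0.1  28.18]
294 56 [ 5.89  0.16 29.76]
300 57 [ 4.21  0.1  31.55]
306 60 [ 2.44 -0.03 33.17]
312 60 [ 0.71 -0.03 34.76]
318 60 [-1.03 -0.02 36.29]
324 60 [-2.7  -0.02 37.85]
330 60 [-4.32 -0.02 39.42]
336 59 [-6.08 -0.01 40.77]
342 60 [-7.6  -0.01 42.35]
348 60 [-9.09 -0.   43.9 ]
354 60 [-10.8   -0.    45.18]
360 60 [-12.1    0.    46.83]
366 60 [-13.55   0.01  48.29]
handle pitch deg -42.13286015455597 line [-0.9  35.42]
[781.30230496 164.68090024 271.21887881] [-2.32395449e-04  9.99998940e-01 -1.73871822e-04  1.42680465e-03]
```

View pics/w8.png

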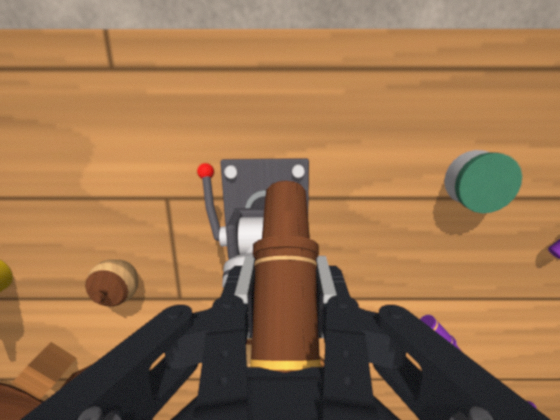

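View pics/s8.png

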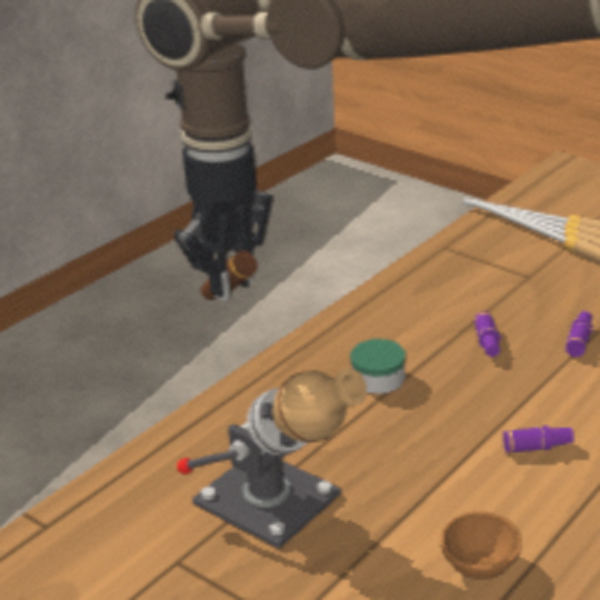

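Call:
{"api": "jog_arm", "payload": {"motion": [0,0,-0.7,0,0,0,-0.8,0,-0.97,-0.1,0,0,-0.97,-0.1,0,0,-0.97,-0.1,0,0,-0.97,-0.1,0,0,-0.97,-0.1,0,0,-0.97,-0.1,0,0]}}

```text
t: 16.62
eef_pos: [544.6, 188.3, 325.7]
tool_rot: [0.001, 1.0, -0.0, -0.003]
force: [1.2, 0.2, -0.1]
finger_gap: 27.9
```

Call:
{"api": "jog_arm", "payload": {"motion": [-0.9,-0.1,0,0,0,0,0.5,0,0,0,0.5,0,0,0,0,0,0,0,0,0,0,0,0,0]}}

```text
t: 17.12
eef_pos: [512.0, 192.5, 288.5]
tool_rot: [0.0, 1.0, -0.0, -0.001]
force: [-0.7, -0.1, -0.1]
finger_gap: 27.9
```

```bash
python3 pitch.py
python3 - <<'E'
from h import *
o=r.get_obs();print(o['eef_pos'],o['tool_rot'],o['force'])
im,d,W=cloud("wrist"); cv2.imwrite("pics/w9.png",im[:,:,::-1])
im,d,W=cloud("side"); cv2.imwrite("pics/s9.png",cv2.resize(im[60:300,150:390,::-1],None,fx=2.5,fy=2.5,interpolation=cv2.INTER_CUBIC))
E
```

```text
180 32 [47.37  0.22 -6.56]
186 45 [45.13  0.   -3.77]
192 49 [42.68 -0.15 -1.36]
198 51 [40.32  0.02  1.06]
204 51 [38.01  0.03  3.5 ]
210 51 [35.71  0.04  5.76]
216 51 [33.5   0.05  8.13]
222 51 [31.25  0.06 10.21]
228 50 [29.15  0.09 12.56]
234 52 [27.81  0.01 16.43]
240 52 [26.62 -0.21 20.28]
246 54 [24.12 -0.11 21.26]
252 54 [21.89 -0.1  22.71]
258 54 [19.96 -0.09 24.68]
264 52 [17.98 -0.16 26.43]
270 54 [16.06 -0.07 28.24]
276 53 [14.04 -0.06 29.79]
282 54 [12.22 -0.05 31.6 ]
288 57 [10.38  0.17 33.28]
294 57 [ 8.55  0.17 34.94]
300 58 [ 6.74  0.11 36.56]
306 60 [ 4.95 -0.02 38.11]
312 60 [ 3.29 -0.01 39.81]
318 60 [ 1.64 -0.   41.44]
324 60 [-0.14  0.   42.86]
330 60 [-1.74  0.01 44.46]
336 60 [-3.28  0.02 46.05]
342 59 [-4.96  0.02 47.44]
348 60 [-6.67  0.04 48.78]
354 59 [-8.18  0.04 50.26]
360 60 [-9.51  0.05 51.89]
366 62 [-10.91  -0.07  53.39]
handle pitch deg -42.235322003484995 line [-0.91 42.83]
[512.62974712 192.66563613 289.40486886] [ 9.88661654e-06  9.99999938e-01 -3.45969262e-04 -7.01639901e-05] [-0.12737353  0.76416112  0.06563964]
```

View pics/w9.png

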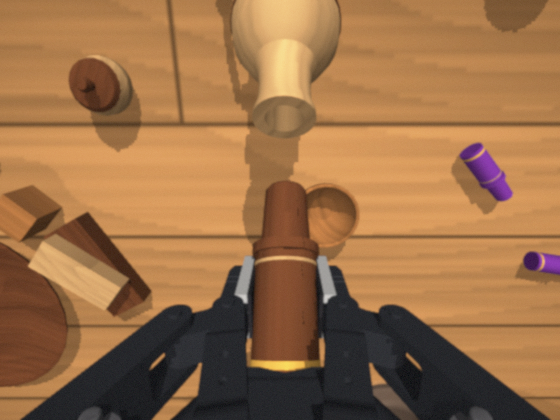

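View pics/s9.png

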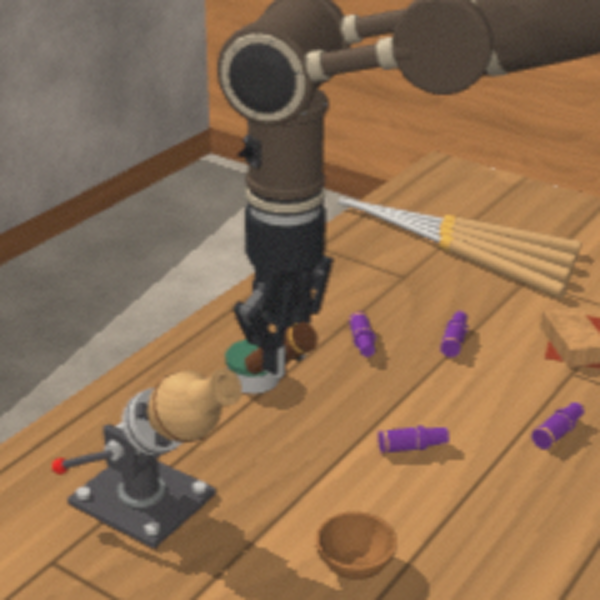

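Call:
{"api": "jog_arm", "payload": {"motion": [0,0,0,0,0,0,0,0]}}

```text
t: 17.43
eef_pos: [512.6, 192.7, 289.9]
tool_rot: [-0.0, 1.0, -0.0, 0.001]
force: [-0.6, -0.5, -0.9]
finger_gap: 28.0
```

```bash
cat > rel.py <<'E'
from h import *
from scipy.optimize import least_squares
np.set_printoptions(precision=2,suppress=True)
def rim(W,M,n):
    for it in range(6):
        Q=W-M; s=Q@n; m=(np.abs(s)<3)&(np.linalg.norm(Q,axis=-1)<24); P=W[m]
        c=P.mean(0); rr=np.linalg.norm(P-M,axis=1); A=P[(rr>13)]
        _,_,V=np.linalg.svd(A-A.mean(0)); nn=V[2]*np.sign(V[2][2])
        a=np.cross(nn,[0,1,0]);a/=np.linalg.norm(a);b=np.cross(nn,a)
        x=(P-M)@a;y=(P-M)@b;th=np.arctan2(y,x);ra=np.hypot(x,y)
        pts=[]
        for k in np.linspace(-np.pi,np.pi,25)[:-1]:
            q=(np.abs((th-k+np.pi)%(2*np.pi)-np.pi)<.15)
            if q.sum()>4: R=np.percentile(ra[q],95); pts.append([R*np.cos(k),R*np.sin(k)])
        pts=np.array(pts)
        f=least_squares(lambda p:np.hypot(pts[:,0]-p[0],pts[:,1]-p[1])-p[2],[0,0,20],loss='soft_l1')
        M=M+a*f.x[0]+b*f.x[1]; M=M+nn*np.median((A-M)@nn); n=nn
    return M,n,f.x[2],len(P)
def stopper(W,e):
    Q=W-e; m=(np.linalg.norm(Q,axis=-1)<90); m[:, :240]=0; m[:,330:]=0; m[:175]=0; m[375:]=0
    v,u=np.nonzero(m); P=W[m]; c=(abs(u-286)<12)
    h=c&(v>262)&(v<360)
    x,y,z=P[h].T; a=np.polyfit(x,z,1); th=-np.arctan(a[0])
    ax=np.array([np.cos(th),0,-np.sin(th)]); up=np.array([np.sin(th),0,np.cos(th)])
    # handle lateral via cylinder fit
    hh=(v>262)&(v<360)&(abs(u-286)<30); H=P[hh]
    o=P[h].mean(0)-15*up
    def res(p):
        d=np.array([np.cos(p[2])*np.cos(p[3]),np.sin(p[3]),-np.sin(p[2])*np.cos(p[3])]); q=H-(o+np.array([0,p[0],0])+up*p[1]); return np.linalg.norm(q-np.outer(q@d,d),axis=1)-15
    f=least_squares(res,[0,0,th,0],loss='soft_l1',f_scale=.5); p=f.x
    d=np.array([np.cos(p[2])*np.cos(p[3]),np.sin(p[3]),-np.sin(p[2])*np.cos(p[3])]); o=o+np.array([0,p[0],0])+up*p[1]
    s=(P-o)@d; rr=np.linalg.norm(P-o-np.outer(s,d),axis=1)
    nose=np.percentile(s[rr<14],99.5)
    col=s[(rr>15.7)&(rr<18)&c]; 
    return o,d,nose,(np.percentile(col,[2,98]) if len(col) else None),np.degrees(p[2:4]),np.abs(f.fun).mean()
if __name__=="__main__":
    o_=r.get_obs(); e=o_['eef_pos']
    im,d,W=cloud("wrist")
    o,ax,ns,col,ang,err=stopper(W,e); N=o+ax*ns
    print("eef",e,"pitch,yaw",ang,"err",err,"nose",N,"nose s",ns,"collar s",col,"ax",ax)
    try:
        M,n,R,k=rim(W,np.array([587,194,231.3]),np.array([-.75,.01,.66]))
        print("rim",M,"n",n,"lean",np.degrees(np.arccos(n[2])),"R",R,k)
        D=N-M; print("nose rel mouth",D,"along n",D@n,"perp",D-(D@n)*n)
        # axis line intersect offset at mouth plane
        t=-(D@n)/(ax@n); print("axis hits rim plane off by",D+t*ax, "dist",t)
    except Exception as ex: print(ex)
E
python3 rel.py
```

```text
eef [512.63 192.7  289.91] pitch,yaw [42.57 -0.18] err 0.4417419190732647 nose [552.7  193.69 274.14] nose s 63.47004872924924 collar s [-21.13  31.59] ax [ 0.74 -0.   -0.68]
rim [588.2  194.63 233.12] n [-0.74  0.01  0.68] lean 47.497772108824854 R 20.064617710756234 1745
nose rel mouth [-35.5   -0.94  41.02] along n 53.86770339260097 perp [ 4.21 -1.64  4.62]
axis hits rim plane off by [ 4.17 -1.11  4.57] dist 53.87031702886204
```

Call:
{"api": "jog_arm", "payload": {"motion": [0.34,-0.02,0.42,0,0.33,-0.02,0.41,0,0,0,0,0,0,0,0,0,0,0,0,0]}}

```text
t: 17.9
eef_pos: [538.7, 194.3, 256.5]
tool_rot: [-0.0, 1.0, -0.0, -0.0]
force: [0.4, -0.0, -0.7]
finger_gap: 28.1
```

```bash
python3 rel.py;python3 - <<'E'
from h import *
im,d,W=cloud("wrist"); cv2.imwrite("pics/w10.png",cv2.resize(im[60:260,180:390,::-1],None,fx=2.8,fy=2.8,interpolation=cv2.INTER_CUBIC))
im,d,W=cloud("side"); cv2.imwrite("pics/s10.png",cv2.resize(im[160:260,190:310,::-1],None,fx=5,fy=5,interpolation=cv2.INTER_CUBIC))
E
```

```text
eef [538.69 194.3  256.52] pitch,yaw [42.49 -0.08] err 0.4575088214167984 nose [590.55 195.45 230.97] nose s 78.86110660705792 collar s [-21.27  31.47] ax [ 0.74 -0.   -0.68]
rim [588.96 194.63 234.22] n [-0.74  0.01  0.67] lean 47.55460274260057 R 19.795727313792373 1787
nose rel mouth [ 1.59  0.82 -3.25] along n -3.351104244576991 perp [-0.89  0.86 -0.99]
axis hits rim plane off by [-0.89  0.82 -0.98] dist -3.3513422463546503
```

View pics/w10.png

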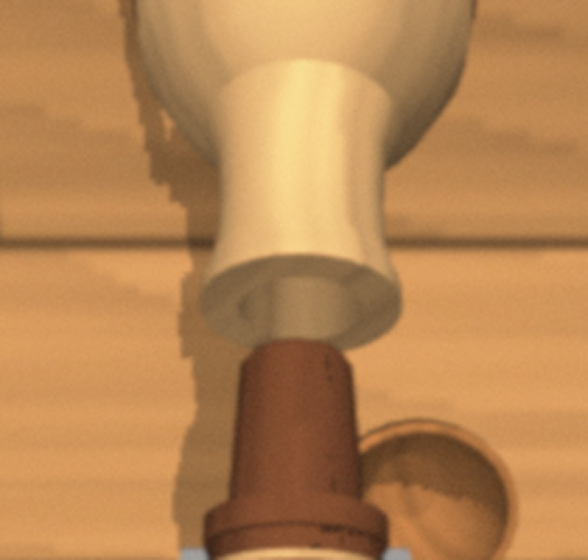

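View pics/s10.png

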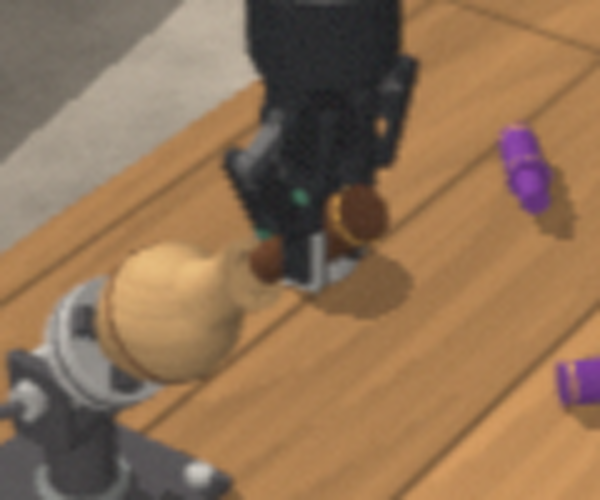

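Call:
{"api": "jog_arm", "payload": {"motion": [0.1,0.008,0.08,0,0.1,0.008,0.08,0,0.09,0,0.083,0,0.09,0,0.083,0,0,0,0,0]}}

```text
t: 18.47
eef_pos: [554.2, 193.4, 241.9]
tool_rot: [0.0, 1.0, -0.0, -0.001]
force: [-0.1, 1.2, -0.9]
finger_gap: 28.3
```

```bash
python3 rel.py;python3 - <<'E'
from h import *
o=r.get_obs(); print(o['eef_pos'],o['force'],o['moment'])
im,d,W=cloud("wrist"); cv2.imwrite("pics/w11.png",cv2.resize(im[60:260,180:390,::-1],None,fx=2.8,fy=2.8,interpolation=cv2.INTER_CUBIC))
E
```

```text
eef [554.25 193.39 241.87] pitch,yaw [42.7  -0.09] err 0.44777371372053115 nose [588.45 194.54 231.66] nose s 55.68438324326893 collar s [-21.15  53.95] ax [ 0.73 -0.   -0.68]
rim [587.92 194.52 233.68] n [-0.71  0.01  0.7 ] lean 45.25042502322739 R 20.09559936390233 1693
nose rel mouth [ 0.53  0.02 -2.01] along n -1.7931713189250154 perp [-0.74  0.04 -0.75]
axis hits rim plane off by [-0.79  0.03 -0.8 ] dist -1.794399621155015
[553.97167549 193.40797992 242.15648542] [-0.64672778  0.17657241 -0.44911885] [ 0.00877526  0.00779588 -0.01481952]
```

View pics/w11.png

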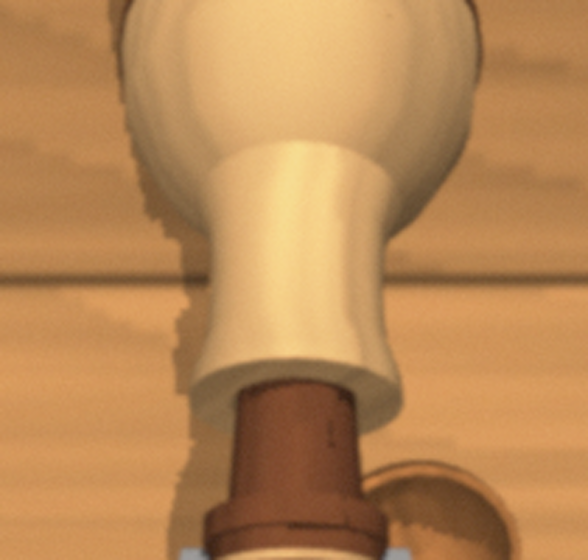

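Call:
{"api": "jog_arm", "payload": {"motion": [0.092,0,0.085,0,0.092,0,0.085,0,0,0,0,0]}}

```text
t: 18.82
eef_pos: [561.6, 193.4, 235.3]
tool_rot: [0.0, 1.0, -0.0, -0.0]
force: [-0.2, 0.5, -0.6]
finger_gap: 28.4
```

Call:
{"api": "jog_arm", "payload": {"motion": [0.092,0,0.085,0,0.046,0,0.042,0,0,0,0,0,0,0,0,0]}}

```text
t: 19.15
eef_pos: [566.9, 193.5, 230.8]
tool_rot: [0.0, 1.0, -0.0, -0.0]
force: [-0.4, -0.9, -1.7]
finger_gap: 27.8
```

```bash
python3 rel.py;python3 - <<'E'
from h import *
o=r.get_obs(); print(o['eef_pos'],o['force'],o['moment'])
im,d,W=cloud("wrist"); cv2.imwrite("pics/w12.png",cv2.resize(im[60:260,180:390,::-1],None,fx=2.8,fy=2.8,interpolation=cv2.INTER_CUBIC))
E
```

```text
eef [566.91 193.49 230.77] pitch,yaw [42.67 -0.26] err 0.44172432783160454 nose [588.06 194.54 232.62] nose s 37.66050975853868 collar s [-20.3   61.96] ax [ 0.74 -0.   -0.68]
rim [588.11 194.54 233.71] n [-0.69  0.01  0.72] lean 43.756954392165696 R 20.078809679299855 1569
nose rel mouth [-0.05 -0.   -1.09] along n -0.7508108801703435 perp [-0.57  0.01 -0.54]
axis hits rim plane off by [-0.6   0.   -0.58] dist -0.7523049962633266
[566.84913218 193.52026078 230.89133723] [ 0.13815681  0.0364778  -1.02016961] [-0.07130642  0.05499163  0.02671282]
```

View pics/w12.png

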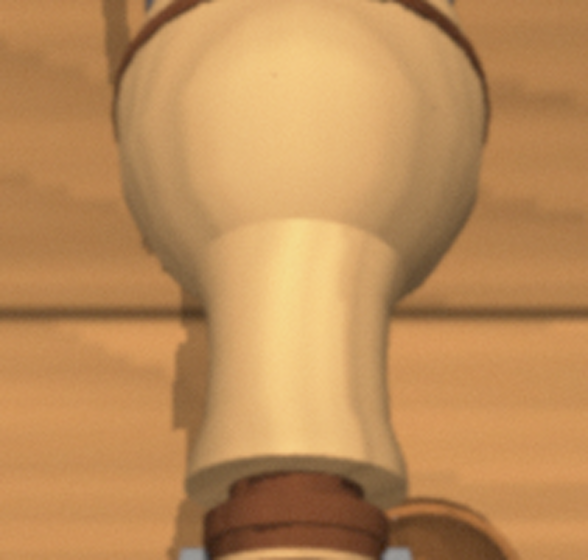

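Call:
{"api": "jog_arm", "payload": {"motion": [0.037,0,0.034,0,0.037,0,0.034,0,0,0,0,0]}}

```text
t: 19.5
eef_pos: [568.9, 193.5, 228.9]
tool_rot: [0.0, 1.0, -0.0, -0.001]
force: [-4.6, -1.2, 2.9]
finger_gap: 28.2
```

Call:
{"api": "jog_arm", "payload": {"motion": [0.037,0,0.034,0,0,0,0,0,0,0,0,0]}}

```text
t: 19.75
eef_pos: [569.4, 193.5, 228.4]
tool_rot: [0.0, 1.0, -0.0, -0.002]
force: [-8.4, -1.9, 8.1]
finger_gap: 28.1
```

Call:
{"api": "jog_arm", "payload": {"motion": [0.037,0,0.034,0,0,0,0,0,0,0,0,0]}}

```text
t: 20.0
eef_pos: [569.6, 193.6, 228.0]
tool_rot: [0.0, 1.0, -0.0, -0.004]
force: [-12.7, -2.2, 13.0]
finger_gap: 27.7
```

Call:
{"api": "jog_arm", "payload": {"motion": [0.025,0,0.023,0,0,0,0,0,0,0,0,0]}}

```text
t: 20.25
eef_pos: [569.7, 193.7, 227.8]
tool_rot: [0.0, 1.0, -0.0, -0.005]
force: [-16.8, -2.3, 17.2]
finger_gap: 27.9
```

```bash
python3 rel.py;python3 - <<'E'
from h import *
o=r.get_obs(); print(o['eef_pos'],o['force'],o['moment'])
im,d,W=cloud("wrist"); cv2.imwrite("pics/w13.png",cv2.resize(im[150:310,200:370,::-1],None,fx=3.5,fy=3.5,interpolation=cv2.INTER_CUBIC))
im,d,W=cloud("side"); cv2.imwrite("pics/s13.png",cv2.resize(im[160:260,190:310,::-1],None,fx=5,fy=5,interpolation=cv2.INTER_CUBIC))
E
```

```text
eef [569.69 193.71 227.84] pitch,yaw [42.51 -0.22] err 0.4375810579581026 nose [587.96 194.75 232.58] nose s 33.136631124988206 collar s [-20.57  60.99] ax [ 0.74 -0.   -0.68]
rim [587.01 194.55 234.11] n [-0.65  0.01  0.76] lean 40.40104990648007 R 20.556683900421493 1337
nose rel mouth [ 0.95  0.2  -1.53] along n -1.781683590715475 perp [-0.2   0.22 -0.18]
axis hits rim plane off by [-0.37  0.21 -0.32] dist -1.7954404079384714
[569.67867001 193.6753619  227.8285572 ] [-16.42426652  -1.65922176  16.67593738] [-0.46382326  2.2145011  -0.13703067]
```

View pics/w13.png

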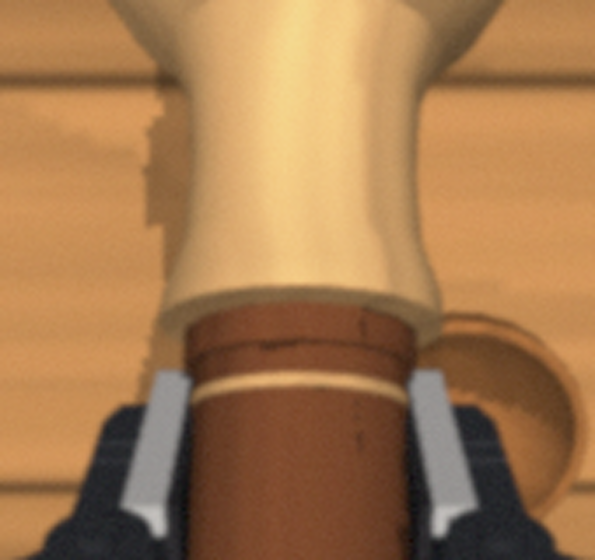

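View pics/s13.png

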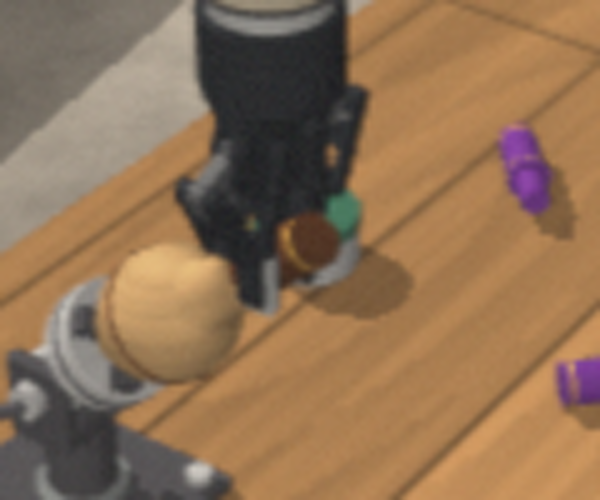

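Call:
{"api": "jog_arm", "payload": {"motion": [0,0,0,0,-0.05,0,-0.045,0,-0.04,0,-0.037,0,0,0,0,0]}}

```text
t: 20.73
eef_pos: [569.7, 193.4, 228.2]
tool_rot: [0.0, 1.0, -0.0, -0.0]
force: [-3.8, -0.2, 1.7]
finger_gap: 28.3
```

Call:
{"api": "jog_arm", "payload": {"motion": [0,0,0,0,0,0,0,0,0,0,0,0,0,0,0,0,0,0,0,0,0,0,0,0], "grip": 1}}

```text
t: 21.23
eef_pos: [570.5, 193.7, 228.1]
tool_rot: [-0.0, 1.0, -0.0, 0.0]
force: [-0.0, -0.5, -0.0]
finger_gap: 85.1
```

Run:
```python
from h import *
o=r.get_obs(); print(o['eef_pos'],o['force'],o['moment'])
im,d,W=cloud("wrist"); np.savez("w14.npz",W=W,im=im);cv2.imwrite("pics/w14.png",im[:,:,::-1])
```

```text
[570.4992153  193.69509692 228.08062617] [-0.01467131 -0.47365387 -0.03202707] [-0.01094603 -0.04221355 -0.03807452]
```

View pics/w14.png

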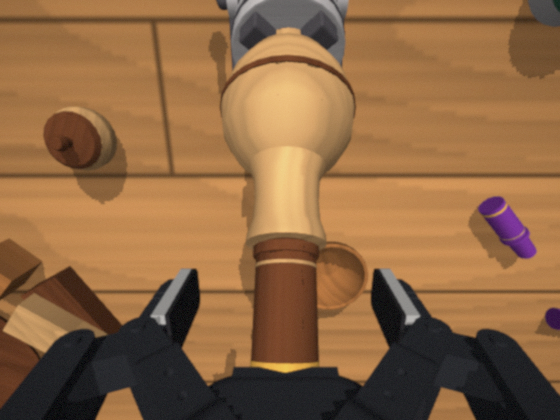

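Call:
{"api": "jog_arm", "payload": {"motion": [0,0,-0.3,0,0,0,-0.8,0,0,0,-1,0,-0.5,0,-0.8,0,-0.8,0,-0.3,0,-0.8,0,0,0,0,0,0,0,0,0,0,0]}}

```text
t: 21.95
eef_pos: [485.3, 193.8, 357.6]
tool_rot: [-0.0, 1.0, 0.0, 0.001]
force: [0.4, 0.1, 0.4]
finger_gap: 85.6
```

Run:
```python
from h import *
np.set_printoptions(precision=1,suppress=True)
o=r.get_obs(); print(o['t'],o['eef_pos'],o['force'])
im,d,W=cloud("wrist"); cv2.imwrite("pics/w15.png",im[:,:,::-1])
a=(im[:,:,::-1])
im,d,W=cloud("side"); cv2.imwrite("pics/s15.png",cv2.resize(im[160:260,190:310,::-1],None,fx=5,fy=5,interpolation=cv2.INTER_CUBIC))
W0=np.load("top.npz")['W']
im,d,Wt=cloud("top"); cv2.imwrite("pics/t15.png",im[:,:,::-1])
for n,(u,v) in dict(bowl=(242,257),tin=(325,133),box=(135,198)).items():
    for t in ("bowl","wax_tin","lidded_box"):
        if t.endswith(n): print(t,[(x['xy'],round(x['confidence'],2)) for x in r.search_frame("top",t)])
```

```text
21.95 [485.3 193.8 357.6] [0.4 0.1 0.4]
bowl [([243.2, 258.4], 0.63)]
wax_tin [([323.6, 133.6], 0.85)]
lidded_box [([137.1, 194.8], 0.9), ([243.6, 259.5], 0.45)]
```

View pics/w15.png

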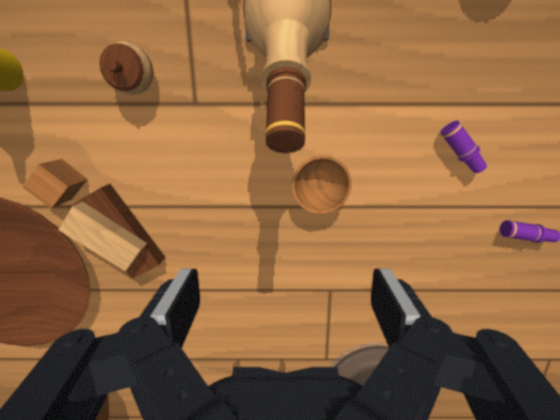

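View pics/s15.png

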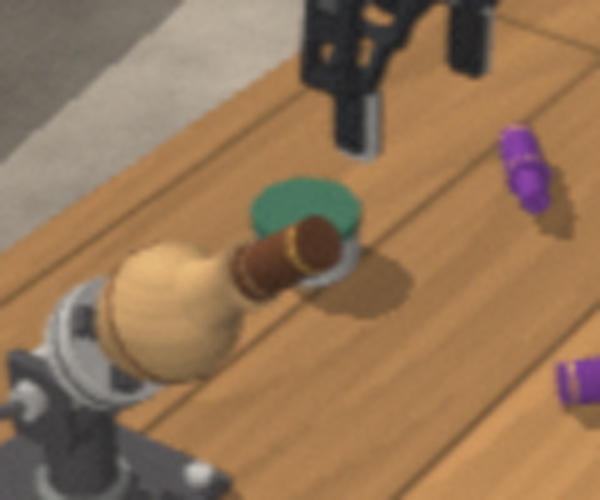

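Run:
```python
from h import *
np.set_printoptions(precision=2,suppress=True)
from scipy.optimize import least_squares
im,d,W=cloud("wrist"); P=W[92:122,262:310].reshape(-1,3); P=P[(P[:,2]>200)]
def res(p):
    dd=np.array([-np.sin(p[2])*np.cos(p[3]),np.sin(p[3]),np.cos(p[2])*np.cos(p[3])]);q=P-[p[0],p[1],250];return np.linalg.norm(q-np.outer(q@dd,dd),axis=1)-15
f=least_squares(res,[570,194,.83,0],loss='soft_l1',f_scale=.5);p=f.x;dd=np.array([-np.sin(p[2])*np.cos(p[3]),np.sin(p[3]),np.cos(p[2])*np.cos(p[3])])
print("axis lean",np.degrees(p[2:]))
o=np.array([p[0],p[1],250]);Q=W[55:160,255:318].reshape(-1,3);Q=Q[Q[:,2]>190];s=(Q-o)@dd;rr=np.linalg.norm(Q-o-np.outer(s,dd),axis=1)
tail=np.percentile(s[rr<15.5],99.5);k=(rr>17.6)&(rr<20.3)&(s<tail-40);print("tail-rim",tail-np.percentile(s[k],[50,90,95,99]))
# chuck swing: compare top views
W0=np.load("side.npz")['W'];_,_,W1=cloud("side")
m=(W0[...,0]>600)&(W0[...,0]<700)&(W0[...,1]>150)&(W0[...,1]<240)&(W0[...,2]>150); print("flask depth change",np.nanmedian((W1-W0)[m],0),m.sum())
r.job_done(); print("done")
```

```text
axis lean [48.22  0.6 ]
tail-rim [60.95 59.77 59.47 58.27]
flask depth change [-0.05  0.06  0.06] 685
the job is handed in; nothing more can be done
done
```

The dark stopper is wedged in the flask's neck and released, and the job was handed in at about 22 s of robot time; the verdict isn't reported.

- **Tilting the stopper:** the hand can only point straight down, so I pivoted the stopper in the fingers to about 42.5° nose-down. I did this by pressing its tail on the rear edge of the bolted stand's fork. Those presses reached about 27 N, and one slipped off the edge and had to be redone.
- **Insertion:** I found the mouth with the wrist camera; the axis leans about 48°. The plug slid in without resistance. I held it at about 18 N and then 24 N along the neck, backed off the load and opened the fingers.

Last checks, made just before handing in:
- **Seating:** the collar looks down on the rim in both views. The depth reading from the stopper's tail to the rim is 58.3–61 mm against a nominal 58 mm. The readings scatter too much to confirm the last millimetre, so the push force is the better evidence that it is seated.
- **Alignment:** the stopper's axis leans 48.2°, matching the flask.
- **Flask and chuck:** the flask's position changed by less than 0.1 mm.
- **Other things:** the bowl and tin were found within 2 pixels of their start positions and the box within 4 (2–3 mm per pixel). The hand was clear of everything.

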